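# Clear the test coupons off the iron plate and gather them in one corner of the tote

## Task

Clear the four used test coupons off the iron plate: with the scraper block in hand, wipe them over the plate's edge into the blue tote that stands against it, never touching the sharp-edged coupons with the fingers, then stand the scraper back on the bench. Pick the tote up by its hand grip, well clear of bench and plate, and tilt it until all four coupons have slid together into the corner marked yellow. Finish holding it there, still tilted to that corner with the coupons in it, and leave the reference block on the plate and everything else on the bench where it is.

Things in the scene. Friction and masses are not known exactly. Their poses are not given: they have to be found in the camera images.
- plate: Dark grey cast-iron bench plate, fixed to the bench, 260 (its x) by 240 (its y) by 55 mm high with a flat, free top. Origin: centre of its underside. The tote stands against its -y side (the side at plate y = -120 mm). The coupons lie on it between plate x = -65 and +25 mm and plate y = -80 and +65 mm; the reference block stands on it farther out, near plate x = +105 mm.
- tote: Blue open plastic tote, loose, 0.2 kg, 160 (its x) by 130 (its y) by 50 mm high, walls and floor 4 mm. Origin: centre of its underside; axes nearly the plate's. Its +y wall is 2 to 6 mm from the plate, the rim 5 mm below the plate's top, so draw it a little away from the plate as you lift. Hand grip on its -y wall, away from the plate; yellow corner at its -x, +y.
- tote_grip (a point): Centre of the bar of the tote's hand grip: a level bar 94 mm long (along the tote's x), 14 mm thick (y) and 28 mm high, on two posts 80 mm apart at the ends, 66 mm free between them. This point lies at tote (0, -58, 86) mm; the bar's top is 100 mm above the tote's underside. Axes as the tote's.
- tote_corner (a point): The yellow-marked inner corner of the tote, on its inner floor, at tote (-76, 61, 4) mm. Axes as the tote's.
- scraper: Scraper block standing on the bench on its rubber sole, see scraper_center.
- scraper_center (a point): Centre of the scraper block, 35 mm above its sole. White shoe with a rubber sole, 130 (its x) by 36 (its y) by 20 mm high, and on it an upright orange grip rib 80 (x) by 20 (y) by 50 mm high, rounded; 70 mm high overall, 0.15 kg. It pushes with its long face, square to its y.
- coupon1: Loose steel test coupon 1, see coupon1_center.
- coupon2: Loose steel test coupon 2, see coupon2_center.
- coupon3: Loose steel test coupon 3, see coupon3_center.
- coupon4: Loose steel test coupon 4, see coupon4_center.
- coupon1_center (a point): Centre of test coupon 1: a square steel piece 18 by 18 by 7 mm, about 18 g, lying flat on the plate (centre 3.5 mm above its top). Slippery: it begins to slide on plate or tote floor at a slope of about 7 to 10 degrees (oiled steel, friction about 0.15), and where it also rubs along a wall it needs a steeper slope.
- coupon2_center (a point): Centre of test coupon 2: a square steel piece 18 by 18 by 7 mm, about 18 g, lying flat on the plate (centre 3.5 mm above its top). Slippery: it begins to slide on plate or tote floor at a slope of about 7 to 10 degrees (oiled steel, friction about 0.15), and where it also rubs along a wall it needs a steeper slope.
- coupon3_center (a point): Centre of test coupon 3: a square steel piece 18 by 18 by 7 mm, about 18 g, lying flat on the plate (centre 3.5 mm above its top). Slippery: it begins to slide on plate or tote floor at a slope of about 7 to 10 degrees (oiled steel, friction about 0.15), and where it also rubs along a wall it needs a steeper slope.
- coupon4_center (a point): Centre of test coupon 4: a square steel piece 18 by 18 by 7 mm, about 18 g, lying flat on the plate (centre 3.5 mm above its top). Slippery: it begins to slide on plate or tote floor at a slope of about 7 to 10 degrees (oiled steel, friction about 0.15), and where it also rubs along a wall it needs a steeper slope.
- ref_block: Brass-coloured reference block, a disc 44 mm across and 12 mm high, loose on the plate near its +x side, to be left where it is. Origin: centre of its underside.
- ring_gauge: Loose dark steel ring gauge, 60 mm across, 18 mm high, on the bench left of the plate. Origin: centre of its underside.
- master: Loose steel setting master, a cylinder 38 mm across and 45 mm high, on the bench beyond the tote. Origin: centre of its underside.
- wash_bottle: Loose white bottle with a red cap, 60 mm across, 150 mm high, on the left of the bench. Origin: centre of its underside.
- dial_stand: Loose dial-gauge stand on a black magnetic base 100 by 75 mm, with a steel column, 210 mm high, on the left of the bench. Origin: centre of its underside.

How it is judged:
By the outcome, as a careful person would: the job done as asked, in the order asked, and still so for the second after the job is handed in, while the arm keeps its last pose, push and grip.
It also fails if it takes over 64 s, if anything falls off the work surface, if the arm or the gripper's body presses on something with over 40 N, if the wrist force passes 120 N, or if a joint passes its speed limit or range.

## Robot

A 7-joint arm with a two-finger parallel gripper is mounted at the origin on the work surface. World frame = base frame: x ahead of the robot, y to its left, z up, the work surface at z = 0. Lengths are in m, angles in rad, forces in N, time in s.
With the tool pointing down it reaches from about 0.425 to 0.8 m from the base axis. Payload 8.3 kg.
Tool frame: the origin (TCP) lies on the mounting face of the last link; the fingertips stand 173 mm ahead of it and the grasp point (between the pads) lies 155 mm ahead of it; z points along the fingers, y is the line along which they close (so a half turn about z gives the same grasp; the last joint's range is limited). The gripper opens to 85 mm and grips with 20 to 120 N. Pads are 22 mm wide; open, the fingers measure 114 mm over their backs; the gripper's body (76 mm by 85 mm) begins 54 mm behind the grasp point. The pads swing forward as they close: fully open they stand 13 mm farther back than shut.
Start: joints at [1.246, 0.383, 0.016, 1.37, -0.006, 1.388, -0.046], TCP at [0.162, -0.604, 0.405] pointing down, gripper open.
Joint ranges: [-2.95, 2.95], [-0.25, 2.06], [-1.52, 1.56], [0.18, 2.33], [-1.44, 4.58], [0.02, 2.06], [-3.01, 3.01]. Speed limits (rad/s): [2.39, 2.39, 3.01, 3.01, 3.14, 3.14, 3.14].

## Interface

Orientations are given as a unit quaternion [x, y, z, w].
In Python, from rig import * gives the robot as it stands. The module is installed in compiled form; this text tells all that it offers.
- The arm moves only by the tool apply_moves, never from a script. Its argument "plan" is one flat list of numbers, 4 for each row, row after row: the shift along the tool's x, y, z in mm, then the turn about the tool's z in degrees. In form: [dx, dy, dz, twist, dx, dy, dz, twist, ...]. A call has exactly 5 rows; each row shifts and turns the commanded pose from where the row before left it, along the tool's axes as they then stand; what a row does not reach is not made up. A row lasts 1/10 s, in which the tool goes at most 50 mm and 8.59 degrees, less where a joint would pass 70% of its speed; a pose out of reach is approached as far as the arm can. A call with a gripper value outside its range is refused whole. "gripper" is the finger opening in mm, from 0 to 85.4, set as the call begins (left out, the last holds). The fingers move at their own pace and stop on an object; the grip force is fixed at half the most. Time passes only in rows, so rows that do not move let the fingers close, or fill a call up. It gives the time, the measured TCP pose, the force, the opening and the grip force at its end, in the units of the state.
- observe(): the state, without advancing time (a new reading comes with each control period).
- get_image(name): name is "scene" or "top"; returns the picture (420x560x3 uint8, red, green, blue); there is no depth.
- camera_info(name): a dict with "mtx" (3x3 intrinsics, pixels), "extrinsics" (4x4, takes a point from camera to world coordinates). Camera axes: x right, y up, looking along -z (the intrinsics and any distortion apply to the point x, -y, -z); pixel columns grow to the right and rows downward; lengths in m; the calibration is good to about 2 mm. A picture is of the moment at which its call begins. camera_info takes no time and is no camera call.
- finish_job(): hands the job in; it is judged then, once.
The state is a dict: "clock": time; "joints": joint angles; "qvel": joint speeds; "joint_torque": joint torques, N m; "tcp_pos": TCP position; "orientation": TCP orientation; "ft_force": force on the tool from outside, world axes, zero at the start; "moment": the same for the moment, N m; "finger_gap": finger opening in m; "gripper_force": force on a finger pad.
Only numpy, scipy, OpenCV 4.12 (cv2) and the standard library are available. Lean on these libraries where they do the work, as an engineer would, in place of code of your own. Each camera call takes 0.05 s, during which the arm holds its last target. There are 200 camera calls.

## Working session

There is one attempt and no reset: what is moved stays moved. The work goes in short steps, Python scripts to look and compute and a tool call to move; the robot and the scene stay as the last step left them, time stands still between calls to the robot, and variables do not carry over. Pictures are saved under pics/ and viewed, at most 10 in all, crops included, and the job is handed in when it is done.

Besides the shell and the picture viewer there is one more tool, called after "Request:" as name(argument=value, ...) on one line, values as JSON. apply_moves: Moves the arm, as the interface text tells. Its arguments: {"type":"object","properties":{"plan":{"type":"array","items":{"type":"number"}},"gripper":{"type":"number"}},"required":["plan"]}

```bash
mkdir -p pics; python3 - <<'E'
from rig import *
import cv2,numpy as np
np.set_printoptions(precision=4,suppress=True)
for n in ("scene","top"):
    im=get_image(n); cv2.imwrite(f"pics/{n}0.png",cv2.cvtColor(im,cv2.COLOR_RGB2BGR)); c=camera_info(n)
    print(n,c)
print(observe())
E
```

```text
scene {'mtx': array([[503.7878,   0.    , 274.2387],
       [  0.    , 503.7878, 205.7702],
       [  0.    ,   0.    ,   1.    ]]), 'extrinsics': array([[ 0.122 , -0.6096,  0.7833,  1.8143],
       [ 0.9924,  0.0886, -0.0856, -0.0738],
       [-0.0173,  0.7878,  0.6157,  1.0738],
       [ 0.    ,  0.    ,  0.    ,  1.    ]])}
top {'mtx': array([[464.8474,   0.    , 277.5031],
       [  0.    , 464.8474, 201.0882],
       [  0.    ,   0.    ,   1.    ]]), 'extrinsics': array([[ 0.0045,  0.9737, -0.2278,  0.3344],
       [-1.    ,  0.0056,  0.0042,  0.0783],
       [ 0.0054,  0.2277,  0.9737,  1.2479],
       [ 0.    ,  0.    ,  0.    ,  1.    ]])}
{'clock': 0.1, 'joints': array([ 1.2461,  0.3841,  0.0164,  1.3711, -0.0063,  1.3882, -0.0465]), 'qvel': array([-0.0003, -0.0016,  0.0005, -0.0046,  0.0004, -0.0006,  0.0001]), 'joint_torque': array([  0.0033, -62.9129,   0.8479, -37.2757,   0.0168,   0.0105,
         0.    ]), 'tcp_pos': array([ 0.1617, -0.6035,  0.4038]), 'orientation': array([ 0.9914,  0.1305, -0.0001, -0.0009]), 'ft_force': array([ 0.2778,  0.2742, -0.0331]), 'moment': array([-0.0012,  0.0087,  0.006 ]), 'gripper_force': 0.0, 'finger_gap': 0.08587826657913725}
```

View pics/top0.png

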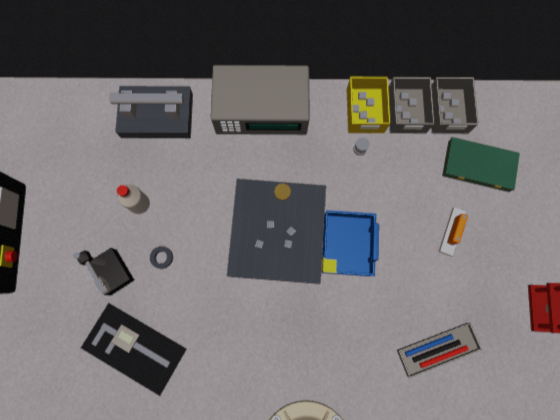

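View pics/scene0.png

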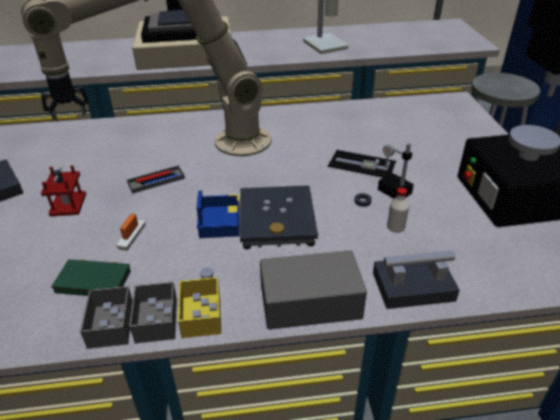

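The top view shows the plate at about (278,231) and the tote at (350,243), with its yellow corner at (329,266) and its grip at (376,243). The scraper is at (455,231), the ref block at (283,191), and the coupons at (270,225), (291,231), (259,244) and (288,244). The scene view agrees. Next I'll measure these by colour.

```bash
cat > h.py <<'E'
from rig import *
import cv2,numpy as np
from scipy.spatial.transform import Rotation as R
np.set_printoptions(precision=4,suppress=True)
def ray(n,uv,z):
    c=camera_info(n);K=c['mtx'];E=c['extrinsics']
    uv=np.atleast_2d(np.array(uv,float))
    d=np.c_[(uv[:,0]-K[0,2])/K[0,0],-(uv[:,1]-K[1,2])/K[1,1],-np.ones(len(uv))]@E[:3,:3].T
    o=E[:3,3]; return o+d*((z-o[2])/d[:,2])[:,None]
def proj(n,p):
    c=camera_info(n);K=c['mtx'];E=c['extrinsics']
    q=(np.atleast_2d(p)-E[:3,3])@E[:3,:3]
    return np.c_[K[0,0]*q[:,0]/-q[:,2]+K[0,2],K[1,1]*-q[:,1]/-q[:,2]+K[1,2]]
def comps(mask,amin):
    k,l,s,c=cv2.connectedComponentsWithStats(mask.astype(np.uint8))
    return [(s[i,4],c[i],l==i,s[i,:4]) for i in range(1,k) if s[i,4]>=amin]
def hsv(n,im=None):
    im=get_image(n) if im is None else im
    return im,cv2.cvtColor(im,cv2.COLOR_RGB2HSV)
E
python3 - <<'E'
from h import *
im=cv2.cvtColor(cv2.imread('pics/top0.png'),cv2.COLOR_BGR2RGB)
im,H=hsv('top',im); h,s,v=[H[...,i].astype(int) for i in range(3)]
def win(m,x0,y0,x1,y1):
    w=np.zeros_like(m);w[y0:y1,x0:x1]=m[y0:y1,x0:x1];return w
def rect(m,z,name,n='top'):
    for a,c,mm,b in comps(m,8):
        p=cv2.minAreaRect(np.argwhere(mm)[:,::-1].astype(np.float32)); 
        bx=cv2.boxPoints(p); print(name,a,c,b,ray(n,c,z)[0],'box',ray(n,bx,z)[:,:2].round(4).tolist())
rect(win((s>120)&(h>5)&(h<20)&(v>120),430,190,480,270),.055,'orange')
rect(win((s<40)&(v>190),430,190,480,270),.02,'shoe')
rect(win((v>110)&(s<60),240,200,315,265),.0585,'coupon')
rect(win((h>12)&(h<26)&(s>100)&(v>90),260,170,310,215),.06,'ref')
rect(win((h>100)&(h<125)&(s>120),300,190,400,300),.05,'blue')
rect(win((h>22)&(h<35)&(s>120),310,240,350,290),.03,'yel')
rect(win(v<95,215,165,328,300),.055,'plate')
cr=cv2.resize(im[165:295,215:485],None,fx=2.96,fy=2.96,interpolation=cv2.INTER_CUBIC)
cv2.imwrite('pics/crop0.png',cv2.cvtColor(cr,cv2.COLOR_RGB2BGR))
E
```

```text
orange 202 [459.6089 228.2079] [453 214  15  29] [ 0.5436 -0.4017  0.055 ] box [[0.51, -0.3785], [0.5835, -0.4075], [0.5776, -0.4257], [0.5042, -0.3965]]
coupon 47 [269.9787 224.    ] [267 221   7   7] [0.5514 0.0924 0.0585] box [[0.5593, 0.1002], [0.5594, 0.0846], [0.5435, 0.0845], [0.5435, 0.1001]]
coupon 48 [290.7917 230.7083] [287 227   9   8] [0.5341 0.0384 0.0585] box [[0.5332, 0.0508], [0.5464, 0.0378], [0.5347, 0.0262], [0.5215, 0.0392]]
coupon 45 [258.6889 243.6889] [255 240   8   8] [0.4998 0.121  0.0585] box [[0.4941, 0.1312], [0.5104, 0.1261], [0.5053, 0.1105], [0.489, 0.1157]]
coupon 45 [287.8222 243.4667] [285 240   7   8] [0.5008 0.0461 0.0585] box [[0.5097, 0.0534], [0.5098, 0.0379], [0.4917, 0.0379], [0.4916, 0.0533]]
ref 211 [282.09   191.2512] [274 184  17  16] [0.639  0.0612 0.06  ] box [[0.6587, 0.0826], [0.6589, 0.0403], [0.6181, 0.0403], [0.6179, 0.0824]]
blue 3139 [351.3234 241.3858] [323 211  56  65] [ 0.5083 -0.119   0.05  ] box [[0.4276, -0.0384], [0.5911, -0.0508], [0.5832, -0.1962], [0.4201, -0.1793]]
yel 171 [328.4211 265.2398] [322 258  14  14] [ 0.4482 -0.0606  0.03  ] box [[0.467, -0.0441], [0.4672, -0.0782], [0.4334, -0.0774], [0.4332, -0.0435]]
plate 8641 [277.5788 232.0356] [227 179  99 105] [0.531  0.0726 0.055 ] box [[0.418, 0.2012], [0.6764, 0.188], [0.657, -0.064], [0.4002, -0.0388]]
```

View pics/crop0.png

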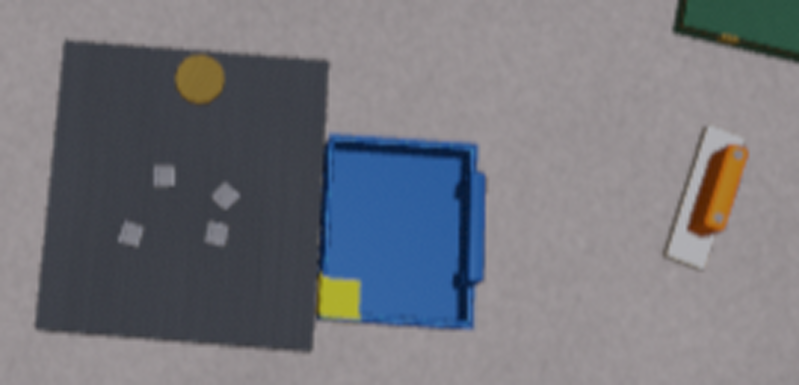

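The task needs a tilt, but the moves only offer a twist about the tool's z. So before anything is in hand I'll probe what the arm does at its reach limit.

Request:
apply_moves(plan=[0,50,0,0,0,50,0,0,0,50,0,0,0,50,0,0,0,50,0,0])

```text
clock: 0.6
tcp_pos: [0.2116, -0.8077, 0.4051]
orientation: [0.992, 0.124, 0.003, 0.0]
ft_force: [-1.7, -3.3, 0.5]
finger_gap: 0.0853
gripper_force: 0.0
```

```bash
python3 - <<'E'
from h import *
o=observe(); print(o['clock'],o['joints'],o['tcp_pos'],np.hypot(*o['tcp_pos'][:2]),R.from_quat(o['orientation']).as_matrix())
t=lambda u,v:(215+u/2.96-.33,165+v/2.96-.33)
P=ray('top',[t(65,41),t(328,61),t(312,351),t(37,329)],.055); print('plate',P[:,:2],P.mean(0))
for i in range(4): d=P[(i+1)%4]-P[i]; print(np.hypot(*d[:2]),np.degrees(np.arctan2(d[1],d[0])))
S=ray('top',[t(705,125),t(743,137),t(698,268),t(666,255)],.02); print('shoe',S[:,:2])
r=ray('top',[t(738,154),t(718,217)],.07); print('rib',r)
T=ray('top',[t(328,136),t(477,145),t(473,327),t(320,320)],.05); print('tote',T[:,:2],T.mean(0))
g=ray('top',[t(484,173),t(483,282),t(470,175),t(470,282)],.1);print('grip',g,g.mean(0))
E
```

```text
0.6 [ 1.2559  0.9936  0.1059  0.3837 -0.0963  1.7643 -0.0261] [ 0.2116 -0.8077  0.4051] 0.834980253981152 [[ 0.969   0.247   0.006 ]
 [ 0.247  -0.969  -0.0001]
 [ 0.0058  0.0016 -1.    ]]
plate [[ 0.6746  0.1823]
 [ 0.6574 -0.0542]
 [ 0.4004 -0.0356]
 [ 0.4179  0.2   ]] [0.5376 0.0731 0.055 ]
0.23715661465063834 -94.16509703226629
0.2576096728319033 175.8654539521176
0.23630944704798434 85.75974069736823
0.25730152305970805 -3.9458167729989135
shoe [[ 0.6082 -0.4024]
 [ 0.5972 -0.4363]
 [ 0.4772 -0.3854]
 [ 0.4887 -0.3576]]
rib [[ 0.5713 -0.4096  0.07  ]
 [ 0.5156 -0.3874  0.07  ]]
tote [[ 0.5896 -0.0534]
 [ 0.5821 -0.1859]
 [ 0.4218 -0.1754]
 [ 0.4271 -0.0434]] [ 0.5052 -0.1146  0.05  ]
grip [[ 0.5476 -0.1798  0.1   ]
 [ 0.4553 -0.1748  0.1   ]
 [ 0.5458 -0.1678  0.1   ]
 [ 0.4553 -0.164   0.1   ]] [ 0.501  -0.1716  0.1   ]
```

Request:
apply_moves(plan=[0,50,0,0,0,50,0,0,0,50,0,0,0,50,0,0,0,50,0,0])

```text
clock: 1.1
tcp_pos: [0.184, -0.8537, 0.3804]
orientation: [0.995, 0.087, 0.022, 0.035]
ft_force: [1.1, -1.9, 4.7]
finger_gap: 0.0855
gripper_force: 0.0
```

```bash
python3 - <<'E'
from h import *
o=observe(); print(o['clock'],o['joints'],o['tcp_pos'],np.hypot(*o['tcp_pos'][:2]),R.from_quat(o['orientation']).as_matrix())
E
```

```text
1.1 [ 1.249   1.1961  1.1686  0.1818 -1.1512  1.7969  0.0163] [ 0.184  -0.8537  0.3804] 0.8733009279634174 [[ 0.984   0.171   0.0497]
 [ 0.174  -0.9826 -0.0655]
 [ 0.0376  0.0731 -0.9966]]
```

Request:
apply_moves(plan=[0,-40,0,0,0,-40,0,0,0,-40,0,0,0,-40,0,0,0,0,0,0])

```text
clock: 1.6
tcp_pos: [0.1657, -0.7407, 0.3722]
orientation: [0.996, 0.082, 0.022, 0.033]
ft_force: [-0.1, 0.0, 0.2]
finger_gap: 0.0854
gripper_force: 0.0
```

```bash
python3 - <<'E'
from h import *
o=observe(); print(o['clock'],o['joints'],o['tcp_pos'],np.hypot(*o['tcp_pos'][:2]),R.from_quat(o['orientation']).as_matrix())
E
```

```text
1.6 [ 0.7875  0.9835  1.3     1.0337 -0.9978  1.6115  0.3588] [ 0.1657 -0.7407  0.3722] 0.7590307171125533 [[ 0.9855  0.162   0.0498]
 [ 0.1649 -0.9843 -0.0624]
 [ 0.0389  0.0697 -0.9968]]
```

```bash
cat > fk.py <<'E'
import numpy as np
from scipy.optimize import least_squares
from scipy.spatial.transform import Rotation as R
np.set_printoptions(precision=4,suppress=True)
Z=np.array([0,0,1.])
def fk(q,p,full=False):
    yaw0,s1,d1,d3,d5,d7,a3,a4,a6,s3=p[:10]
    sg=np.sign
    M=R.from_euler('Z',yaw0+q[0]); t=d1*Z
    for i,(ax,off) in enumerate([('Y',[0,0,d3]),('Z',[a3,0,0]),('Y',[a4,0,0]),('Z',[0,0,d5]),('Y',[a6,0,0]),('Z',[0,0,d7])]):
        M=M*R.from_euler(ax,q[i+1]); t=t+M.apply(off)
    return t,M
E
python3 - <<'E'
from fk import *
Q=np.array([[1.2461,.3841,.0164,1.3711,-.0063,1.3882,-.0465],[1.2559,.9936,.1059,.3837,-.0963,1.7643,-.0261],[1.249,1.1961,1.1686,.1818,-1.1512,1.7969,.0163],[.7875,.9835,1.3,1.0337,-.9978,1.6115,.3588]])
T=np.array([[.1617,-.6035,.4038],[.2116,-.8077,.4051],[.184,-.8537,.3804],[.1657,-.7407,.3722]])
M=[R.from_quat([.9914,.1305,-.0001,-.0009]).as_matrix()]+[np.array(m).reshape(3,3) for m in ([.969,.247,.006,.247,-.969,-.0001,.0058,.0016,-1],[.984,.171,.0497,.174,-.9826,-.0655,.0376,.0731,-.9966],[.9855,.162,.0498,.1649,-.9843,-.0624,.0389,.0697,-.9968])]
import itertools
def fkS(q,p,s):
    M_=R.identity();t=p[0]*Z
    ax='ZYZYZYZ'
    offs=[[0,0,0],[0,0,p[1]],[p[4],0,0],[0,0,p[2]] ,[0,0,0],[p[5],0,0],[0,0,p[3]]]
    offs=[[0,0,0],[0,0,0],[p[4],0,p[1]],[p[6],0,0],[0,0,p[2]],[p[5],0,0],[0,0,p[3]]]
    for i in range(7):
        M_=M_*R.from_euler(ax[i],s[i]*q[i]+(p[7] if i==0 else p[8] if i==6 else 0)); t=t+M_.apply(offs[i])
    return t,M_
best=[]
for s1,s3,s5,s7 in itertools.product([1,-1],repeat=4):
  s=[s1,1,s3,1,s5,1,s7]
  for y in (-2.6,0,1.5,3):
   for w in (-1.5,0,1.5,3):
    def f(p):
        e=[]
        for q,t,m in zip(Q,T,M):
            a,b=fkS(q,p,s); e+=list((a-t)*5)+list((b.as_matrix()-m).ravel())
        return e+list(1e-3*np.array(p[4:7]))
    r=least_squares(f,[.33,.4,.4,.1,0,0,0,y,w],max_nfev=60); best.append((r.cost,s,r.x))
best.sort(key=lambda b:b[0])
for b in best[:4]: print(b[0],b[1],b[2])
print(np.array([fkS(q,best[0][2],best[0][1])[0]-t for q,t in zip(Q,T)]))
E
```

```text
0.002761486367933053 [-1, 1, -1, 1, -1, 1, -1] [ 0.3164  0.4539  0.4824  0.2488  0.0038  0.0236 -0.0073 -0.0384  1.5325]
0.0027614863679330543 [-1, 1, -1, 1, -1, 1, -1] [ 0.3164  0.4539  0.4824  0.2488  0.0038  0.0236 -0.0073 -0.0384  1.5325]
0.00276148636793307 [-1, 1, -1, 1, -1, 1, -1] [ 0.3164  0.4539  0.4824  0.2488  0.0038  0.0236 -0.0073 -0.0384  1.5325]
0.0027614863679330816 [-1, 1, -1, 1, -1, 1, -1] [ 0.3164  0.4539  0.4824  0.2488  0.0038  0.0236 -0.0073 -0.0384  1.5325]
[[ 0.0077  0.0018  0.0019]
 [-0.0006  0.004   0.0077]
 [-0.0039 -0.0034 -0.004 ]
 [-0.0015 -0.001  -0.0056]]
```

```bash
cat > fk.py <<'E'
import numpy as np, os
from scipy.optimize import least_squares
from scipy.spatial.transform import Rotation as R
np.set_printoptions(precision=4,suppress=True)
S=[-1,1,-1,1,-1,1,-1]; AX='ZYZYZYZ'
LO=np.array([-2.95,-.25,-1.52,.18,-1.44,.02,-3.01]);HI=np.array([2.95,2.06,1.56,2.33,4.58,2.06,3.01])
def fk(q,p):
    M=R.identity();t=np.array([0,0,p[0]])
    offs=[[0,0,0],[0,p[9],0],[p[4],p[10],p[1]],[p[6],p[11],0],[0,p[12],p[2]],[p[5],p[13],0],[0,0,p[3]]]
    for i in range(7):
        M=M*R.from_euler(AX[i],S[i]*q[i]+(p[7] if i==0 else p[8] if i==6 else 0)); t=t+M.apply(offs[i])
    return t,M
if os.path.exists('p.npy'): P=np.load('p.npy')
E
python3 - <<'E'
from fk import *
Q=np.array([[1.2461,.3841,.0164,1.3711,-.0063,1.3882,-.0465],[1.2559,.9936,.1059,.3837,-.0963,1.7643,-.0261],[1.249,1.1961,1.1686,.1818,-1.1512,1.7969,.0163],[.7875,.9835,1.3,1.0337,-.9978,1.6115,.3588]])
T=np.array([[.1617,-.6035,.4038],[.2116,-.8077,.4051],[.184,-.8537,.3804],[.1657,-.7407,.3722]])
M=[R.from_quat([.9914,.1305,-.0001,-.0009]).as_matrix()]+[np.array(m).reshape(3,3) for m in ([.969,.247,.006,.247,-.969,-.0001,.0058,.0016,-1],[.984,.171,.0497,.174,-.9826,-.0655,.0376,.0731,-.9966],[.9855,.162,.0498,.1649,-.9843,-.0624,.0389,.0697,-.9968])]
def f(p):
    e=[]
    for q,t,m in zip(Q,T,M):
        a,b=fk(q,p); e+=list((a-t)*5)+list((b.as_matrix()-m).ravel())
    return e+list(1e-3*p[4:7])+list(1e-3*p[9:])
for y,w in ((0,1.57),(-.1,1.5)):
    r=least_squares(f,[.33,.45,.45,.2,0,0,0,y,w,0,0,0,0,0]); print(r.cost,r.x)
print(np.array([fk(q,r.x)[0]-t for q,t in zip(Q,T)]));print([ (R.from_matrix(m).inv()*fk(q,r.x)[1]).magnitude() for q,m in zip(Q,M)])
np.save('p.npy',r.x)
E
```

```text
2.99117918762842e-08 [ 0.2527  0.4557  0.4612  0.1869  0.      0.      0.      0.0002  1.571
 -0.018  -0.0068 -0.0068 -0.0002 -0.0002]
2.9911791876251176e-08 [ 0.2527  0.4557  0.4612  0.1869  0.      0.      0.      0.0002  1.571
 -0.018  -0.0068 -0.0068 -0.0002 -0.0002]
[[-0. -0. -0.]
 [ 0.  0.  0.]
 [-0. -0. -0.]
 [-0.  0.  0.]]
[0.0001011819536018794, 5.841456197254689e-05, 5.731925012402223e-05, 5.426628171568159e-05]
```

```bash
cat > sim.py <<'E'
from fk import *
V=.07*np.array([2.39,2.39,3.01,3.01,3.14,3.14,3.14])
def jac(q,e=1e-5):
    t,M=fk(q,P);J=np.zeros((6,7))
    for i in range(7):
        d=q.copy();d[i]+=e;a,b=fk(d,P);J[:3,i]=(a-t)/e;J[3:,i]=(b*M.inv()).as_rotvec()/e
    return J
def step(q,row,mode,lam=.05,w=1.,reg=1e-3,n=15,T0=None):
    t,M=fk(q,P) if T0 is None else T0
    tt=t+M.apply(np.array(row[:3])/1000); MM=M*R.from_euler('Z',np.radians(row[3]))
    lo=np.maximum(LO,q-V)-1e-9;hi=np.minimum(HI,q+V)+1e-9
    if mode=='lsq':
        f=lambda x:np.r_[(fk(x,P)[0]-tt),w*(MM*fk(x,P)[1].inv()).as_rotvec(),reg*(x-q)]
        return least_squares(f,np.clip(q,lo+1e-7,hi-1e-7),bounds=(lo,hi)).x
    x=q.copy()
    for k in range(n):
        a,b=fk(x,P);e=np.r_[tt-a,w*(MM*b.inv()).as_rotvec()]
        J=jac(x);J[3:]*=w
        dq=J.T@np.linalg.solve(J@J.T+lam**2*np.eye(6),e)
        x=np.clip(x+dq,LO,HI)
    dq=x-q
    if mode=='scale': dq=dq/max(1,np.max(np.abs(dq)/V))
    else: dq=np.clip(dq,-V,V)
    return q+dq
E
python3 - <<'E'
from sim import *
rows=[[0,50,0,0]]*10+[[0,-40,0,0]]*4+[[0,0,0,0]]
q0=np.array([1.2461,.3841,.0164,1.3711,-.0063,1.3882,-.0465])
print('real5 [1.256 .994 .106 .384 -.096 1.764 -.026] ; 10 [1.249 1.196 1.169 .182 -1.151 1.797 .016]; 15 [ 0.7875  0.9835  1.3     1.0337 -0.9978  1.6115  0.3588]')
for mode,kw in [('lsq',dict(w=1)),('lsq',dict(w=.3)),('scale',dict(lam=.05)),('scale',dict(lam=.01)),('clip',dict(lam=.05)),('clip',dict(lam=.01)),('scale',dict(lam=.05,w=.3)),('scale',dict(lam=.05,n=1))]:
    q=q0.copy();print(mode,kw)
    for i,r in enumerate(rows):
        q=step(q,r,mode,**kw)
        if i in(3,4,5,6,7,8,9,14): print(i,q,fk(q,P)[1].as_matrix()[:,2])
E
```

```text
real5 [1.256 .994 .106 .384 -.096 1.764 -.026] ; 10 [1.249 1.196 1.169 .182 -1.151 1.797 .016]; 15 [ 0.7875  0.9835  1.3     1.0337 -0.9978  1.6115  0.3588]
lsq {'w': 1}
3 [ 1.1307  0.9079  0.4489  0.6037 -0.3511  1.674   0.0721] [ 0.0001 -0.0005 -1.    ]
4 [ 1.1455  1.0497  0.6569  0.393  -0.5709  1.7646  0.0774] [ 0.001  -0.0042 -1.    ]
5 [ 1.2046  1.1685  0.8374  0.1823 -0.7907  1.8375  0.0361] [ 0.0025 -0.0098 -0.9999]
6 [ 1.197   1.2032  1.0481  0.18   -0.9978  1.8261  0.0496] [ 0.0046 -0.0177 -0.9998]
7 [ 1.1924  1.2375  1.2588  0.18   -1.207   1.8177  0.061 ] [ 0.0067 -0.0256 -0.9996]
8 [ 1.1919  1.2645  1.3948  0.18   -1.3446  1.806   0.0663] [ 0.0089 -0.0337 -0.9994]
9 [ 1.1924  1.2783  1.3984  0.18   -1.3513  1.7847  0.0662] [ 0.0111 -0.0419 -0.9991]
14 [ 0.859   0.8776  0.8994  1.0086 -0.6573  1.473   0.2767] [ 0.009  -0.0337 -0.9994]
lsq {'w': 0.3}
3 [ 1.1306  0.9065  0.4489  0.6037 -0.3519  1.6584  0.0719] [ 0.0045 -0.0169 -0.9998]
4 [ 1.1454  1.0453  0.6555  0.393  -0.5717  1.7218  0.0764] [ 0.0127 -0.0497 -0.9987]
5 [ 1.2041  1.1597  0.8369  0.1823 -0.7915  1.7539  0.
[... 4029 characters left out ...]
05, 'n': 1}
3 [ 1.2543  0.849   0.039   0.6734 -0.0274  1.6188 -0.0269] [-0.0016 -0.0013 -1.    ]
4 [ 1.2583  0.9724  0.0445  0.4627 -0.0348  1.7051 -0.0257] [-0.0016 -0.0025 -1.    ]
5 [ 1.2637  1.1107  0.0504  0.252  -0.0437  1.8105 -0.0268] [-0.0114  0.0292 -0.9995]
6 [ 1.2717  1.278   0.0571  0.1939 -0.0548  1.9409 -0.0316] [-0.0762  0.2566 -0.9635]
7 [ 1.2803  1.4453  0.063   0.182  -0.0657  2.0433 -0.0383] [-0.1364  0.4855 -0.8635]
8 [ 1.2898  1.6126  0.0686  0.1802 -0.0762  2.0583 -0.0466] [-0.1678  0.6291 -0.759 ]
9 [ 1.3004  1.7799  0.0746  0.18   -0.0861  2.0598 -0.0561] [-0.1887  0.7457 -0.639 ]
14 [ 1.27    1.293   0.0563  0.9586 -0.0631  1.776  -0.038 ] [-0.1914  0.7495 -0.6337]
```

```bash
cat >> sim.py <<'E'
from scipy.optimize import lsq_linear
def qp(q,row,w=.3,lam=.02,n=5,T0=None):
    t,M=fk(q,P) if T0 is None else T0
    tt=t+M.apply(np.array(row[:3])/1000); MM=M*R.from_euler('Z',np.radians(row[3]))
    x=q.copy();W=np.r_[1,1,1,w,w,w]
    for k in range(n):
        a,b=fk(x,P);e=np.r_[tt-a,(MM*b.inv()).as_rotvec()]*W
        lo=np.maximum(LO,q-V)-x-1e-6;hi=np.minimum(HI,q+V)-x+1e-6
        x=x+lsq_linear(np.vstack([jac(x)*W[:,None],lam*np.eye(7)]),np.r_[e,np.zeros(7)],bounds=(lo,hi)).x
    return x
E
python3 - <<'E'
from sim import *
rows=[[0,50,0,0]]*10+[[0,-40,0,0]]*4+[[0,0,0,0]]
q0=np.array([1.2461,.3841,.0164,1.3711,-.0063,1.3882,-.0465])
print('real5 [1.256 .994 .106 .384 -.096 1.764 -.026] ; 10 [1.249 1.196 1.169 .182 -1.151 1.797 .016] (.05,-.066); 15 [ 0.7875  0.9835  1.3     1.0337 -0.9978  1.6115  0.3588] (.05,-.062)')
for w in (.1,.3,1,3):
  for lam in (.003,.03):
    q=q0.copy();print(w,lam)
    for i,r in enumerate(rows):
        q=qp(q,r,w,lam)
        if i in(4,9,14): print(i,q,fk(q,P)[1].as_matrix()[:,2],fk(q,P)[0])
E
```

```text
real5 [1.256 .994 .106 .384 -.096 1.764 -.026] ; 10 [1.249 1.196 1.169 .182 -1.151 1.797 .016] (.05,-.066); 15 [ 0.7875  0.9835  1.3     1.0337 -0.9978  1.6115  0.3588] (.05,-.062)
0.1 0.003
4 [ 1.1449  1.0368  0.6536  0.393  -0.5748  1.6239  0.075 ] [ 0.0388 -0.1516 -0.9877] [ 0.2243 -0.837   0.4032]
9 [ 1.1884  1.1961  1.3996  0.18   -1.4162  0.7942  0.0899] [ 0.2309 -0.8687 -0.4381] [ 0.2644 -0.9858  0.5029]
14 [ 0.944   0.9252  0.7359  0.9598 -0.9836  0.4789  0.4943] [ 0.2155 -0.8121 -0.5422] [ 0.245  -0.9149  0.3681]
0.1 0.03
4 [ 1.2388  0.9948  0.1512  0.3931 -0.1251  1.5928 -0.0115] [ 0.0406 -0.1588 -0.9865] [ 0.2241 -0.8366  0.4038]
9 [ 1.2339  1.1191  0.397   0.18   -0.3584  0.7342 -0.0075] [ 0.2278 -0.8714 -0.4345] [ 0.2641 -0.985   0.5046]
14 [ 1.146   0.8391  0.2591  0.9527 -0.3103  0.3613  0.1374] [ 0.2163 -0.8198 -0.5303] [ 0.2448 -0.9149  0.3687]
0.3 0.003
4 [ 1.1452  1.0454  0.6568  0.393  -0.5729  1.7219  0.0766] [ 0.0127 -0.0497 -0.9987] [ 0.2199 -0.8206  0.3944]
9 [ 1.1868  1.2184  1.2595  0.18   -1.2244  1.4645  0.0635] [ 0.1002 -0.3755 -0.9214] [ 0.2463 -0.9033  
[... 1144 characters left out ...]
38  0.3359]
3 0.003
4 [ 1.1454  1.0504  0.6583  0.393  -0.5719  1.7696  0.0777] [-0.0003  0.001  -1.    ] [ 0.2177 -0.8126  0.3902]
9 [ 1.1868  1.2711  1.26    0.18   -1.2097  1.804   0.0671] [-0.0014 -0.0077 -1.    ] [ 0.2329 -0.8483  0.3224]
14 [ 0.9657  0.7975  0.6125  1.0026 -0.4248  1.4463  0.1784] [-0.0017 -0.0068 -1.    ] [ 0.2015 -0.7375  0.3354]
3 0.03
4 [ 1.1763  1.0302  0.4755  0.393  -0.4106  1.7558  0.0468] [-0.0002  0.0005 -1.    ] [ 0.2177 -0.8122  0.3902]
9 [ 1.1984  1.2533  1.0519  0.18   -1.0089  1.7914  0.0499] [ 0.0009 -0.0039 -1.    ] [ 0.2277 -0.8491  0.3219]
14 [ 0.8688  0.8687  0.8717  1.0068 -0.6266  1.4975  0.266 ] [ 0.0007 -0.0033 -1.    ] [ 0.1981 -0.7384  0.3357]
```

Request:
apply_moves(plan=[0,-50,0,0,0,-50,0,0,0,-50,0,0,0,-50,0,0,0,-50,0,0])

```text
clock: 2.1
tcp_pos: [0.1259, -0.4985, 0.3546]
orientation: [0.995, 0.087, 0.019, 0.037]
ft_force: [-1.0, 0.7, 4.6]
finger_gap: 0.0853
gripper_force: 0.0
```

```bash
python3 - <<'E'
from h import *
o=observe(); print(o['clock'],o['joints'],o['tcp_pos'],R.from_quat(o['orientation']).as_matrix()[:,2])
E
```

```text
2.1 [ 0.1362  0.5735  1.5467  1.8212 -0.6519  1.292   0.443 ] [ 0.1259 -0.4985  0.3546] [ 0.0435 -0.0697 -0.9966]
```

Request:
apply_moves(plan=[0,-40,0,0,0,-40,0,0,0,-40,0,0,0,-40,0,0,0,0,0,0])

```text
clock: 2.6
tcp_pos: [0.1103, -0.4148, 0.3434]
orientation: [0.997, 0.076, 0.024, -0.006]
ft_force: [-1.1, -0.6, 0.3]
finger_gap: 0.0855
gripper_force: 0.0
```

```bash
python3 - <<'E'
from h import *
o=observe(); print(o['clock'],o['joints'],o['tcp_pos'],R.from_quat(o['orientation']).as_matrix()[:,2])
E
```

```text
2.6 [-0.0289 -0.1161  1.2463  1.9966  0.0645  1.1814 -0.2278] [ 0.1103 -0.4148  0.3434] [ 0.0477  0.0161 -0.9987]
```

Request:
apply_moves(plan=[49,7.5,0,0,49,7.5,0,0,49,7.5,0,0,49,7.5,0,0,49,7.5,0,0])

```text
clock: 3.1
tcp_pos: [0.3617, -0.4175, 0.3502]
orientation: [0.997, 0.075, 0.017, -0.005]
ft_force: [0.0, -0.9, 2.1]
finger_gap: 0.0853
gripper_force: 0.0
```

Request:
apply_moves(plan=[49,7.5,0,0,49,7.5,0,0,7.5,-49,0,0,7.5,-49,0,0,7.5,-49,0,0])

```text
clock: 3.6
tcp_pos: [0.4592, -0.268, 0.3555]
orientation: [0.997, 0.074, 0.016, -0.004]
ft_force: [0.4, 0.7, 2.3]
finger_gap: 0.0853
gripper_force: 0.0
```

Request:
apply_moves(plan=[7.5,-49,0,0,7.5,-49,0,0,7.5,-49,0,0,7.5,-49,0,0,7.5,-49,0,0])

```text
clock: 4.1
tcp_pos: [0.4591, -0.024, 0.3606]
orientation: [0.997, 0.074, 0.018, -0.005]
ft_force: [1.2, -0.5, -0.4]
finger_gap: 0.0855
gripper_force: 0.0
```

```bash
cat > st.py <<'E'
from h import *
o=observe(); M=R.from_quat(o['orientation']).as_matrix()
print(o['clock'],o['joints'],o['tcp_pos'],'r',np.hypot(*o['tcp_pos'][:2]),'z',M[:,2],'az x',np.degrees(np.arctan2(M[1,0],M[0,0])),'az pos',np.degrees(np.arctan2(*o['tcp_pos'][1::-1])))
E
python3 st.py
```

```text
4.1 [-1.225   0.0266  1.2567  1.9197 -0.0417  1.1781 -1.3753] [ 0.4591 -0.024   0.3606] r 0.4597670832925633 z [ 0.0362  0.0121 -0.9993] az x 8.53267504326149 az pos -2.9938839821417287
```

Request:
apply_moves(plan=[7.5,-49,0,0,7.5,-49,0,0,-20,2,0,0,-20,2,0,0,-20,2,0,0])

```text
clock: 4.6
tcp_pos: [0.4006, 0.059, 0.3593]
orientation: [0.997, 0.075, 0.018, -0.004]
ft_force: [0.1, 0.4, 0.1]
finger_gap: 0.0853
gripper_force: 0.0
```

Request:
apply_moves(plan=[-20,2,0,0,-20,2,0,0,0,0,0,0,0,0,0,0,0,0,0,0])

```text
clock: 5.1
tcp_pos: [0.37, 0.0505, 0.3586]
orientation: [0.997, 0.075, 0.018, -0.006]
ft_force: [0.5, 0.5, 0.8]
finger_gap: 0.0852
gripper_force: 0.0
```

```bash
python3 st.py
```

```text
5.1 [-0.982  -0.246   0.6659  2.0945  0.1592  1.2078 -1.8036] [0.37   0.0505 0.3586] r 0.3734031194387863 z [ 0.0353  0.0144 -0.9993] az x 8.546902339983124 az pos 7.768361477382565
```

Request:
apply_moves(plan=[-20,2,0,0,-20,2,0,0,-20,2,0,0,0,0,0,0,0,0,0,0])

```text
clock: 5.6
tcp_pos: [0.3407, 0.0413, 0.3612]
orientation: [0.997, 0.075, 0.022, -0.008]
ft_force: [-0.4, -0.4, 0.4]
finger_gap: 0.0856
gripper_force: 0.0
```

```bash
python3 st.py
```

```text
5.6 [-0.4808 -0.2507  0.2309  2.1364  0.0517  1.2035 -1.6941] [0.3407 0.0413 0.3612] r 0.3432294868603867 z [ 0.0427  0.02   -0.9989] az x 8.561370967109239 az pos 6.914770031836091
```

Request:
apply_moves(plan=[-30,3,0,0,-30,3,0,0,-30,3,0,0,0,0,0,0,0,0,0,0])

```text
clock: 6.1
tcp_pos: [0.3256, 0.0339, 0.3563]
orientation: [0.997, 0.076, 0.017, -0.008]
ft_force: [0.6, -0.3, -0.5]
finger_gap: 0.0855
gripper_force: 0.0
```

```bash
python3 st.py
```

```text
6.1 [ 0.0183 -0.2522 -0.177   2.1542 -0.0622  1.2016 -1.5514] [0.3256 0.0339 0.3563] r 0.327363126440143 z [ 0.0322  0.0192 -0.9993] az x 8.692501672707103 az pos 5.940183461953676
```

Request:
apply_moves(plan=[-50,2,0,0,-50,2,0,0,-50,2,0,0,-50,2,0,0,0,0,0,0])

```text
clock: 6.6
tcp_pos: [0.2948, 0.0298, 0.3205]
orientation: [0.997, 0.077, -0.028, -0.013]
ft_force: [0.5, 0.0, 0.3]
finger_gap: 0.0855
gripper_force: 0.0
```

```bash
python3 st.py
```

```text
6.6 [ 0.0165 -0.2525 -0.1733  2.2385 -0.0783  1.208  -1.5366] [0.2948 0.0298 0.3205] r 0.2963195397579822 z [-0.0588  0.0215 -0.998 ] az x 8.903669049987114 az pos 5.768897471099189
```

```bash
python3 - <<'E'
from sim import *
q51=np.array([-0.982,-0.246,0.6659,2.0945,0.1592,1.2078,-1.8036]);q56=np.array([-0.4808,-0.25,0.2309,2.1364,0.0517,1.2035,-1.6941]);q61=np.array([0.0183,-0.25,-0.177,2.1542,-0.0622,1.2016,-1.5514]);q66=np.array([ 0.0165,-0.25,-0.1733,2.2385,-0.0783,1.208,-1.5366])
segs=[(q51,[[-20,2,0,0]]*3,q56),(q56,[[-30,3,0,0]]*3,q61),(q61,[[-50,2,0,0]]*4,q66)]
for q0,rows,q1 in segs:
    print('real',q1,fk(q1,P)[0],fk(q1,P)[1].as_matrix()[:,2])
    for w in (.2,.3,.5,1):
      for lam in (.02,.1):
        q=q0.copy()
        for r in rows+[[0,0,0,0]]*2: q=qp(q,r,w,lam)
        print(w,lam,q,fk(q,P)[0],fk(q,P)[1].as_matrix()[:,2])
E
```

```text
real [-0.4808 -0.25    0.2309  2.1364  0.0517  1.2035 -1.6941] [0.3408 0.0412 0.361 ] [ 0.0421  0.0197 -0.9989]
0.2 0.02 [-0.4801 -0.25    0.2234  2.1559  0.0537  1.2558 -1.7029] [0.3246 0.0393 0.3526] [-0.0257 -0.0031 -0.9997]
0.2 0.1 [-0.6048 -0.25    0.331   2.1502  0.0812  1.2703 -1.7352] [0.3275 0.0396 0.352 ] [-0.0401 -0.0087 -0.9992]
0.3 0.02 [-0.4801 -0.25    0.2237  2.1603  0.054   1.2248 -1.7029] [0.3287 0.0405 0.3506] [-0.0002  0.0043 -1.    ]
0.3 0.1 [-0.5387 -0.25    0.2758  2.1584  0.0677  1.2278 -1.7172] [0.3306 0.0402 0.35  ] [-0.0038  0.0027 -1.    ]
0.5 0.02 [-0.4801 -0.25    0.2239  2.1641  0.0541  1.1999 -1.7029] [0.3319 0.0414 0.349 ] [ 0.0202  0.0101 -0.9997]
0.5 0.1 [-0.4957 -0.25    0.2399  2.1639  0.0584  1.1997 -1.7051] [0.3327 0.0406 0.3487] [ 0.0198  0.0099 -0.9998]
1 0.02 [-0.4801 -0.25    0.2241  2.1662  0.0543  1.1863 -1.7029] [0.3337 0.0419 0.3482] [ 0.0312  0.0132 -0.9994]
1 0.1 [-0.4812 -0.25    0.2275  2.1664  0.0551  1.186  -1.701 ] [0.3339 0.041  0.348 ] [ 0.0312  0.0132 -0.9994]
real [ 0.0183 -0.25   -0.177   2.1542 -0.0622  1.2016 -1.5514] [0.32
[... 1295 characters left out ...]
32 -0.9014]
0.3 0.02 [ 0.0183 -0.25   -0.1112  2.2864 -0.0629  1.3591 -1.4808] [0.2514 0.0036 0.3062] [-0.2538  0.0122 -0.9672]
0.3 0.1 [ 0.1368 -0.25   -0.2067  2.263  -0.0736  1.3694 -1.4514] [0.2569 0.0014 0.3144] [-0.2433  0.0073 -0.9699]
0.5 0.02 [ 0.0183 -0.25   -0.1151  2.33   -0.0629  1.1654 -1.481 ] [0.2695 0.0049 0.2834] [-0.1066  0.0197 -0.9941]
0.5 0.1 [ 0.14   -0.25   -0.2133  2.312  -0.0791  1.1565 -1.4481] [0.2768 0.0024 0.2892] [-0.082   0.0147 -0.9965]
1 0.02 [ 0.0184 -0.25   -0.1182  2.33   -0.0614  1.0895 -1.4851] [0.2836 0.0065 0.2824] [-0.031   0.0223 -0.9993]
1 0.1 [ 0.1544 -0.25   -0.2277  2.33   -0.085   1.0552 -1.4433] [0.2881 0.003  0.2811] [ 0.0005  0.0181 -0.9998]
```

Request:
apply_moves(plan=[37,34,-10,0,37,34,-10,0,37,34,-10,0,37,34,-10,0,37,34,-10,0])

```text
clock: 7.1
tcp_pos: [0.5045, -0.1057, 0.3559]
orientation: [0.996, 0.08, -0.027, -0.012]
ft_force: [1.2, 0.3, 1.0]
finger_gap: 0.0853
gripper_force: 0.0
```

Request:
apply_moves(plan=[37,34,-10,0,37,34,-10,0,37,34,-10,0,37,34,-10,0,37,34,-10,0])

```text
clock: 7.6
tcp_pos: [0.7115, -0.2397, 0.3901]
orientation: [0.996, 0.081, -0.028, -0.01]
ft_force: [1.7, -0.2, 0.3]
finger_gap: 0.0855
gripper_force: 0.0
```

```bash
python3 st.py
```

```text
7.6 [ 0.2459  0.7192  0.0774  0.8954 -0.0492  1.5872 -1.103 ] [ 0.7115 -0.2397  0.3901] r 0.7508238032762224 z [-0.0565  0.016  -0.9983] az x 9.290109693173898 az pos -18.621138247843643
```

Request:
apply_moves(plan=[35,19,-3,0,35,19,-3,0,35,19,-3,0,35,19,-3,0,0,0,0,0])

```text
clock: 8.1
tcp_pos: [0.7947, -0.2844, 0.3828]
orientation: [0.998, 0.063, -0.025, -0.013]
ft_force: [-1.4, -1.6, 0.4]
finger_gap: 0.0854
gripper_force: 0.0
```

```bash
python3 st.py
```

```text
8.1 [ 0.2496  1.1085  0.459   0.2493 -0.4223  1.8635 -1.0822] [ 0.7947 -0.2844  0.3828] r 0.8440901516134521 z [-0.0518  0.0219 -0.9984] az x 7.310627956854929 az pos -19.689722493095424
```

Request:
apply_moves(plan=[35,18,-2,0,35,18,-2,0,35,18,-2,0,0,0,0,0,0,0,0,0])

```text
clock: 8.6
tcp_pos: [0.7998, -0.3076, 0.3737]
orientation: [0.999, 0.044, -0.007, -0.016]
ft_force: [0.6, -0.8, 0.5]
finger_gap: 0.0854
gripper_force: 0.0
```

```bash
python3 st.py
```

```text
8.6 [ 0.2569  1.1936  1.0673  0.1851 -1.0362  1.8802 -1.0634] [ 0.7998 -0.3076  0.3737] r 0.8569058903857911 z [-0.0145  0.0315 -0.9994] az x 5.094735899575011 az pos -21.03557753552687
```

```bash
cat > mv.py <<'E'
# usage: mv.py gx gy gz yaw n   (grasp-point target world m, tool-x azimuth deg), prints n even rows
import sys
from h import *
gx,gy,gz,yaw,n=[float(a) for a in sys.argv[1:6]];n=int(n)
o=observe();M=R.from_quat(o['orientation']);m=M.as_matrix()
g=o['tcp_pos']+.155*m[:,2]; az=np.degrees(np.arctan2(m[1,0],m[0,0]))
d=np.array([gx,gy,gz])-g; tw=-((yaw-az+180)%360-180)
print('clock',o['clock'],'grasp',g,'az',az,'tilt',m[:2,2],'d',d,'twist',tw,'F',o['ft_force'],'gap',o['finger_gap'],o['gripper_force'])
rows=[]
for i in range(n):
    r=(M.inv()).apply(d/n*1000).round(1); rows.append(list(r)+[round(tw/n,2)]); M=M*R.from_euler('Z',np.radians(tw/n))
for r in rows: print([float(x) for x in r])
E
python3 mv.py .543 -.397 .12 -21.7 8
```

```text
clock 8.6 grasp [ 0.7976 -0.3027  0.2187] az 5.094735899575011 tilt [-0.0145  0.0315] d [-0.2546 -0.0943 -0.0987] twist 26.794735899575016 F [ 0.6462 -0.7539  0.4949] gap 0.08541151178335661 0.0
[-32.6, 9.3, 12.4, 3.35]
[-32.0, 11.2, 12.4, 3.35]
[-31.3, 13.1, 12.4, 3.35]
[-30.5, 14.9, 12.4, 3.35]
[-29.5, 16.6, 12.4, 3.35]
[-28.5, 18.3, 12.4, 3.35]
[-27.4, 20.0, 12.4, 3.35]
[-26.2, 21.5, 12.4, 3.35]
```

Request:
apply_moves(plan=[-32.5,9.5,12,3.35,-32,11,12,3.35,-31.5,13,12,3.35,-30.5,15,12,3.35,-29.5,16.5,12,3.35])

```text
clock: 9.1
tcp_pos: [0.6637, -0.3623, 0.3174]
orientation: [0.996, -0.084, -0.011, -0.02]
ft_force: [0.7, -1.4, 0.4]
finger_gap: 0.0856
gripper_force: 0.0
```

Request:
apply_moves(plan=[-28.5,18.5,12,3.35,-27.5,20,12,3.35,-26,21.5,12,3.35,0,0,0,0,0,0,0,0])

```text
clock: 9.6
tcp_pos: [0.5706, -0.4016, 0.2813]
orientation: [0.985, -0.171, -0.012, -0.019]
ft_force: [0.7, 0.9, -0.1]
finger_gap: 0.0853
gripper_force: 0.0
```

```bash
python3 mv.py .543 -.397 .045 -21.7 3; python3 st.py; python3 - <<'E'
from h import *
for n in('top','scene'):
    im=get_image(n); c=im[180:280,400:520] if n=='top' else im[180:270,70:190]
    cv2.imwrite(f'pics/{n}1.png',cv2.cvtColor(cv2.resize(c,None,fx=3.3,fy=3.3,interpolation=cv2.INTER_CUBIC),cv2.COLOR_RGB2BGR))
a=cv2.imread('pics/top1.png');b=cv2.imread('pics/scene1.png');h=min(len(a),len(b));cv2.imwrite('pics/j1.png',np.hstack([a[:h],b[:h]]))
E
```

```text
clock 9.6 grasp [ 0.568  -0.3951  0.1265] az -19.611943803707216 tilt [-0.0169  0.0421] d [-0.025  -0.0019 -0.0815] twist 2.0880561962927686 F [ 0.7349  0.8851 -0.0778] gap 0.08526392021111924 0.0
[-6.8, 4.3, 27.2, 0.7]
[-6.8, 4.4, 27.2, 0.7]
[-6.7, 4.5, 27.2, 0.7]
9.6 [-0.0647  0.9762  1.2503  1.3131 -0.9159  1.5062 -0.8014] [ 0.5706 -0.4016  0.2813] r 0.6977799026449897 z [-0.0169  0.0421 -0.999 ] az x -19.611943803707216 az pos -35.14208936762417
```

View pics/j1.png

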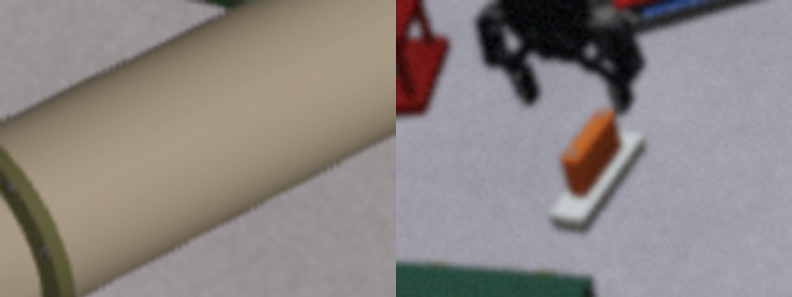

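The scraper still stands untouched below the gripper, with its rib under the fingers. I'll centre over it, then descend.

Request:
apply_moves(plan=[-23,8.5,5,2,0,0,0,0,0,0,0,0,0,0,0,0,0,0,0,0])

```text
clock: 10.2
tcp_pos: [0.5465, -0.4042, 0.279]
orientation: [0.982, -0.189, -0.009, -0.016]
ft_force: [-0.3, 0.4, 0.1]
finger_gap: 0.0856
gripper_force: 0.0
```

```bash
python3 mv.py .543 -.397 .045 -21.7 4
```

```text
clock 10.2 grasp [ 0.5447 -0.3986  0.1241] az -21.82392160184157 tilt [-0.0116  0.0358] d [-0.0017  0.0016 -0.0791] twist -0.12392160184157319 F [-0.276   0.426   0.0582] gap 0.08558143807276088 0.0
[-0.1, 0.4, 19.8, -0.03]
[-0.1, 0.4, 19.8, -0.03]
[-0.1, 0.4, 19.8, -0.03]
[-0.1, 0.4, 19.8, -0.03]
```

Request:
apply_moves(plan=[0,0.5,20,0,0,0.5,20,0,0,0.5,20,0,0,0,19,0,0,0,0,0])

```text
clock: 10.7
tcp_pos: [0.5434, -0.4022, 0.1956]
orientation: [0.981, -0.191, -0.011, -0.018]
ft_force: [-0.7, -0.3, -1.6]
finger_gap: 0.0856
gripper_force: 0.0
```

Request:
apply_moves(plan=[0,0,0,0,0,0,0,0,0,0,0,0,0,0,0,0,0,0,0,0], gripper=5)

```text
clock: 11.2
tcp_pos: [0.5439, -0.404, 0.2013]
orientation: [0.981, -0.191, -0.008, -0.016]
ft_force: [-0.2, -0.9, -0.8]
finger_gap: 0.0193
gripper_force: 58.5
```

```bash
python3 mv.py .543 -.397 .045 -21.7 1
```

```text
clock 11.2 grasp [ 0.5423 -0.3988  0.0464] az -21.988975121719186 tilt [-0.0103  0.0337] d [ 0.0007  0.0018 -0.0014] twist -0.28897512171917583 F [-0.1823 -0.8726 -0.8394] gap 0.019271523888074554 58.48527252674103
[-0.0, -1.9, 1.5, -0.29]
```

Gripped (gap 19 mm, 58 N). Next I'll lift it and carry it over the plate.

Request:
apply_moves(plan=[0,0,-30,0,0,0,-40,0,0,0,-45,0,0,0,-45,0,0,0,0,0])

```text
clock: 11.7
tcp_pos: [0.5452, -0.4106, 0.3673]
orientation: [0.981, -0.191, -0.005, -0.014]
ft_force: [0.3, -1.0, -2.1]
finger_gap: 0.0192
gripper_force: 58.6
```

```bash
python3 mv.py .527 .164 .20 -4.1 13
```

```text
clock 11.7 grasp [ 0.5444 -0.4061  0.2124] az -22.00949677290307 tilt [-0.0049  0.0289] d [-0.0174  0.5701 -0.0124] twist -17.909496772903083 F [ 0.2535 -1.0029 -2.0676] gap 0.019188218532099136 58.574658036231995
[-17.7, -40.1, 2.2, -1.38]
[-16.7, -40.5, 2.2, -1.38]
[-15.7, -40.9, 2.2, -1.38]
[-14.7, -41.3, 2.2, -1.38]
[-13.7, -41.6, 2.2, -1.38]
[-12.7, -41.9, 2.2, -1.38]
[-11.7, -42.2, 2.2, -1.38]
[-10.7, -42.5, 2.2, -1.38]
[-9.7, -42.8, 2.2, -1.38]
[-8.6, -43.0, 2.2, -1.38]
[-7.6, -43.2, 2.2, -1.38]
[-6.6, -43.3, 2.2, -1.38]
[-5.5, -43.5, 2.2, -1.38]
```

Request:
apply_moves(plan=[-17.5,-40,2,-1.4,-16.5,-40.5,2,-1.4,-15.5,-41,2,-1.4,-14.5,-41.5,2,-1.4,-13.5,-41.5,2,-1.4])

```text
clock: 12.2
tcp_pos: [0.5394, -0.1883, 0.3573]
orientation: [0.991, -0.13, -0.008, -0.017]
ft_force: [1.0, -0.3, -1.3]
finger_gap: 0.0192
gripper_force: 58.5
```

Request:
apply_moves(plan=[-12.5,-42,2,-1.4,-11.5,-42,2,-1.4,-10.5,-42.5,2,-1.4,-9.5,-43,2,-1.4,-8.5,-43,2,-1.4])

```text
clock: 12.7
tcp_pos: [0.5327, 0.0309, 0.3554]
orientation: [0.997, -0.069, -0.007, -0.018]
ft_force: [1.0, 1.0, -1.3]
finger_gap: 0.0194
gripper_force: 58.6
```

Request:
apply_moves(plan=[-7.5,-43,2,-1.4,-6.5,-43.5,2,-1.4,-5.5,-43.5,2,-1.3,0,0,0,0,0,0,0,0])

```text
clock: 13.2
tcp_pos: [0.5284, 0.1619, 0.3539]
orientation: [0.999, -0.032, -0.007, -0.017]
ft_force: [-0.0, -0.7, -2.2]
finger_gap: 0.0195
gripper_force: 58.9
```

```bash
python3 mv.py .527 .164 .11 -4.1 4; python3 st.py
```

```text
clock 13.2 grasp [0.5265 0.1673 0.199 ] az -3.706273507877464 tilt [-0.0121  0.035 ] d [ 0.0005 -0.0033 -0.089 ] twist 0.3937264921225392 F [-0.0415 -0.656  -2.2177] gap 0.019453818138820862 58.85732173919678
[0.5, 1.6, 22.2, 0.1]
[0.5, 1.6, 22.2, 0.1]
[0.5, 1.6, 22.2, 0.1]
[0.5, 1.6, 22.2, 0.1]
13.2 [-1.3222  0.7324  1.5047  1.6865 -0.7687  1.462  -1.3548] [0.5284 0.1619 0.3539] r 0.5526364634215895 z [-0.0121  0.035  -0.9993] az x -3.706273507877464 az pos 17.037586890363556
```

Request:
apply_moves(plan=[0.5,1.5,30,0.4,0.5,1,30,0,0.5,1,20,0,0,0,9,0,0,0,0,0])

```text
clock: 13.7
tcp_pos: [0.5287, 0.159, 0.2647]
orientation: [0.999, -0.039, -0.007, -0.017]
ft_force: [-0.1, 0.1, -1.6]
finger_gap: 0.0195
gripper_force: 58.7
```

Request:
apply_moves(plan=[0,0,0,0,0,0,2,0,0,0,2,0,0,0,1,0,0,0,0,0])

```text
clock: 14.2
tcp_pos: [0.5289, 0.1604, 0.2604]
orientation: [0.999, -0.037, -0.006, -0.018]
ft_force: [-0.4, -0.3, -1.0]
finger_gap: 0.0193
gripper_force: 58.7
```

```bash
python3 mv.py .5118 -.052 .104 -4.1 16;python3 - <<'E'
from h import *
a=get_image('top')[160:300,200:420];b=get_image('scene')[150:270,180:340]
a=cv2.resize(a,(440,280),interpolation=cv2.INTER_CUBIC);b=cv2.resize(b,(373,280),interpolation=cv2.INTER_CUBIC)[:,:360]
cv2.imwrite('pics/j2.png',cv2.cvtColor(np.hstack([a,b]),cv2.COLOR_RGB2BGR))
E
```

```text
clock 14.2 grasp [0.5271 0.166  0.1055] az -4.267039390320551 tilt [-0.0113  0.0358] d [-0.0153 -0.218  -0.0015] twist -0.1670393903205536 F [-0.3948 -0.2687 -0.9567] gap 0.019297027119972214 58.72357428073883
[0.1, 13.7, -0.4, -0.01]
[0.1, 13.7, -0.4, -0.01]
[0.1, 13.7, -0.4, -0.01]
[0.1, 13.7, -0.4, -0.01]
[0.0, 13.7, -0.4, -0.01]
[0.0, 13.7, -0.4, -0.01]
[0.0, 13.7, -0.4, -0.01]
[0.0, 13.7, -0.4, -0.01]
[0.0, 13.7, -0.4, -0.01]
[0.0, 13.7, -0.4, -0.01]
[0.0, 13.7, -0.4, -0.01]
[0.0, 13.7, -0.4, -0.01]
[0.0, 13.7, -0.4, -0.01]
[0.0, 13.7, -0.4, -0.01]
[0.0, 13.7, -0.4, -0.01]
[0.0, 13.7, -0.4, -0.01]
```

View pics/j2.png

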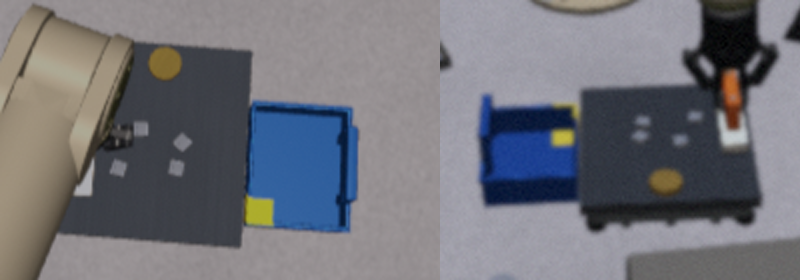

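The scraper stands on the +y side, behind all four coupons, and nothing has been touched. I'll lower the last few mm and wipe.

Request:
apply_moves(plan=[0,0,1.5,0,0,0,1.5,0,0,5,-0.2,0,0,10,-0.4,0,0,10,-0.4,0])

```text
clock: 14.8
tcp_pos: [0.5269, 0.1343, 0.2575]
orientation: [0.999, -0.038, -0.006, -0.017]
ft_force: [-0.6, -0.7, -2.4]
finger_gap: 0.019
gripper_force: 58.7
```

Request:
apply_moves(plan=[0,12,-0.4,0,0,12,-0.4,0,0,12,-0.4,0,0,12,-0.4,0,0,12,-0.4,0])

```text
clock: 15.3
tcp_pos: [0.5224, 0.0745, 0.2575]
orientation: [0.999, -0.038, -0.006, -0.018]
ft_force: [-0.0, 1.0, -0.8]
finger_gap: 0.0193
gripper_force: 58.8
```

```bash
python3 mv.py .5118 -.052 .103 -4.1 10 | head -2
```

```text
clock 15.3 grasp [0.5207 0.08   0.1026] az -4.291001972674494 tilt [-0.0113  0.0359] d [-0.0089 -0.132   0.0004] twist -0.19100197267448493 F [-0.0268  1.0157 -0.7562] gap 0.019271727923098274 58.766130208969116
[0.1, 13.2, -0.5, -0.02]
```

Request:
apply_moves(plan=[0,12,-0.4,0,0,12,-0.4,0,0,12,-0.4,0,0,12,-0.4,0,0,12,-0.4,0])

```text
clock: 15.8
tcp_pos: [0.518, 0.0147, 0.2573]
orientation: [0.999, -0.037, -0.006, -0.018]
ft_force: [-0.2, -0.3, -1.7]
finger_gap: 0.0196
gripper_force: 58.8
```

Request:
apply_moves(plan=[0,12,-0.5,0,0,12,-0.5,0,0,12,-0.5,0,0,12,-0.5,0,0,12,-0.5,0])

```text
clock: 16.3
tcp_pos: [0.5135, -0.0452, 0.2578]
orientation: [0.999, -0.037, -0.006, -0.018]
ft_force: [-0.1, 0.0, -1.0]
finger_gap: 0.0195
gripper_force: 58.8
```

Request:
apply_moves(plan=[0,12,-0.5,0,0,4,0,0,0,0,0,0,0,0,0,0,0,0,0,0])

```text
clock: 16.8
tcp_pos: [0.5125, -0.0595, 0.2576]
orientation: [0.999, -0.037, -0.006, -0.018]
ft_force: [-0.1, -0.3, -1.1]
finger_gap: 0.0194
gripper_force: 58.8
```

```bash
python3 mv.py .5118 -.052 .103 -4.1 1 | head -2;python3 - <<'E'
from h import *
a=get_image('top')[160:300,200:420];b=get_image('scene')[150:270,180:340]
a=cv2.resize(a,(440,280),interpolation=cv2.INTER_CUBIC);b=cv2.resize(b,(373,280),interpolation=cv2.INTER_CUBIC)[:,:360]
cv2.imwrite('pics/j3.png',cv2.cvtColor(np.hstack([a,b]),cv2.COLOR_RGB2BGR))
E
```

```text
clock 16.8 grasp [ 0.5107 -0.0539  0.1027] az -4.215296700413901 tilt [-0.0116  0.0359] d [0.0011 0.0019 0.0003] twist -0.11529670041389295 F [-0.0705 -0.308  -1.0574] gap 0.019377993799153972 58.75262796878815
[0.9, -2.0, -0.3, -0.12]
```

View pics/j3.png

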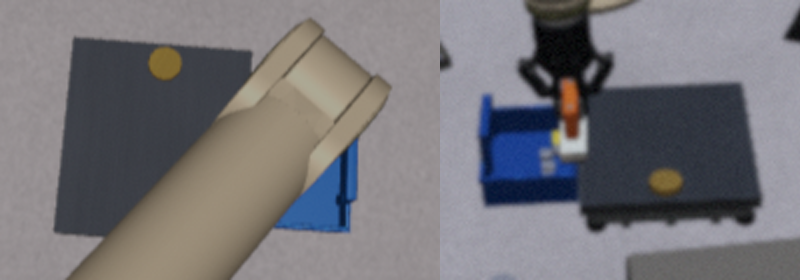

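The plate is clear apart from the ref block, and at least two coupons show in the tote around (547,160). I'll lift and return the scraper.

Request:
apply_moves(plan=[0,0,-20,0,0,0,-35,0,0,0,-40,0,0,0,0,0,0,0,0,0])

```text
clock: 17.4
tcp_pos: [0.5137, -0.0632, 0.353]
orientation: [0.999, -0.037, -0.006, -0.018]
ft_force: [0.0, 0.7, -1.9]
finger_gap: 0.0193
gripper_force: 58.9
```

```bash
python3 mv.py .543 -.399 .18 -22 8 ;python3 - <<'E'
from h import *
im=get_image('scene');b=im[180:250,185:265]
cv2.imwrite('pics/s3.png',cv2.cvtColor(cv2.resize(b,None,fx=6,fy=6,interpolation=cv2.INTER_CUBIC),cv2.COLOR_RGB2BGR))
E
```

```text
clock 17.4 grasp [ 0.5121 -0.0576  0.1981] az -4.226139037977519 tilt [-0.0099  0.0364] d [ 0.0309 -0.3414 -0.0181] twist 17.773860962022468 F [ 0.0023  0.7289 -1.9204] gap 0.019272616247574502 58.851603269577026
[7.0, 42.3, 0.7, 2.22]
[8.7, 42.0, 0.7, 2.22]
[10.3, 41.7, 0.7, 2.22]
[11.9, 41.2, 0.7, 2.22]
[13.5, 40.7, 0.7, 2.22]
[15.0, 40.2, 0.7, 2.22]
[16.6, 39.6, 0.7, 2.22]
[18.1, 38.9, 0.7, 2.22]
```

View pics/s3.png

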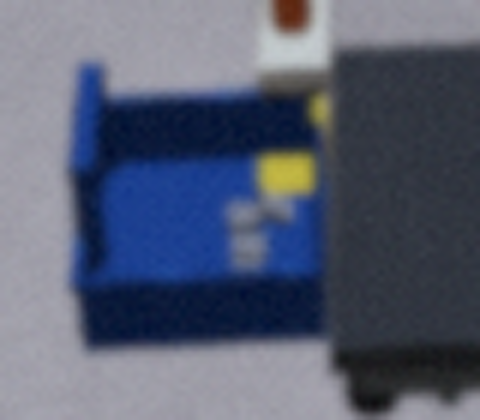

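The coupons lie clustered on the tote floor at about (240,215)-(280,210) in the crop. I'll carry the scraper back.

Request:
apply_moves(plan=[7,42.5,0.5,2.2,8.5,42,0.5,2.2,10.5,41.5,0.5,2.2,12,41,0.5,2.2,13.5,40.5,0.5,2.2])

```text
clock: 17.95
tcp_pos: [0.533, -0.2775, 0.3401]
orientation: [0.991, -0.133, -0.009, -0.018]
ft_force: [1.1, 0.5, -0.5]
finger_gap: 0.0194
gripper_force: 58.8
```

Request:
apply_moves(plan=[15,40,0.5,2.2,16.5,39.5,0.5,2.3,18,39,0.5,2.3,0,0,0,0,0,0,0,0])

```text
clock: 18.45
tcp_pos: [0.5432, -0.4059, 0.3337]
orientation: [0.981, -0.193, -0.01, -0.017]
ft_force: [0.1, 0.6, -0.7]
finger_gap: 0.0194
gripper_force: 58.7
```

```bash
python3 mv.py .543 -.399 .048 -22 5; python3 st.py
```

```text
clock 18.45 grasp [ 0.5411 -0.4001  0.1789] az -22.264284036624527 tilt [-0.014   0.0374] d [ 0.0019  0.0011 -0.1309] twist -0.2642840366245309 F [ 0.1079  0.6173 -0.7446] gap 0.019441426222251392 58.71709406375885
[1.0, 0.4, 26.2, -0.05]
[1.0, 0.4, 26.2, -0.05]
[1.0, 0.4, 26.2, -0.05]
[1.0, 0.4, 26.2, -0.05]
[1.0, 0.4, 26.2, -0.05]
18.45 [-0.055   0.8541  1.2187  1.3204 -0.795   1.5212 -0.8638] [ 0.5432 -0.4059  0.3337] r 0.6781419944840292 z [-0.014   0.0374 -0.9992] az x -22.264284036624527 az pos -36.76896269946973
```

Request:
apply_moves(plan=[1,0.5,35,0,1,0.5,40,0,1,0.5,35,0,1,0.5,16,0,0,0,3,0])

```text
clock: 18.95
tcp_pos: [0.5465, -0.401, 0.2044]
orientation: [0.981, -0.19, -0.011, -0.018]
ft_force: [-0.1, -0.3, -0.7]
finger_gap: 0.0193
gripper_force: 58.9
```

Request:
apply_moves(plan=[0,0,1,0,0,0,1,0,0,0,0,0,0,0,0,0,0,0,0,0])

```text
clock: 19.45
tcp_pos: [0.546, -0.4032, 0.2058]
orientation: [0.981, -0.192, -0.008, -0.016]
ft_force: [0.0, 0.2, -1.9]
finger_gap: 0.0195
gripper_force: 58.9
```

```bash
python3 mv.py .543 -.399 .046 -22 1
```

```text
clock 19.45 grasp [ 0.5444 -0.3977  0.0509] az -22.074860430824994 tilt [-0.0104  0.0353] d [-0.0014 -0.0013 -0.0049] twist -0.07486043082499805 F [ 0.009   0.1756 -1.8616] gap 0.019478715195841635 58.88284385204315
[-0.7, 1.8, 4.8, -0.07]
```

Request:
apply_moves(plan=[0,0,2,0,0,0,1.5,0,0,0,1,0,0,0,0.5,0,0,0,0,0])

```text
clock: 19.95
tcp_pos: [0.5458, -0.4029, 0.2011]
orientation: [0.981, -0.192, -0.009, -0.017]
ft_force: [-1.7, 3.5, 7.6]
finger_gap: 0.0194
gripper_force: 60.2
```

```bash
python3 mv.py .543 -.399 .046 -22 1
```

```text
clock 19.95 grasp [ 0.5441 -0.3974  0.0463] az -22.074310452167396 tilt [-0.0108  0.0358] d [-0.0011 -0.0016 -0.0003] twist -0.07431045216739562 F [-1.698   3.4775  7.563 ] gap 0.019432998828174865 60.15372633934021
[-0.4, 1.9, 0.2, -0.07]
```

Request:
apply_moves(plan=[0,0,0,0,0,0,0,0,0,0,0,0,0,0,0,0,0,0,0,0], gripper=85)

```text
clock: 20.45
tcp_pos: [0.5459, -0.4029, 0.1999]
orientation: [0.981, -0.192, -0.009, -0.016]
ft_force: [-0.3, 0.1, 0.4]
finger_gap: 0.0846
gripper_force: 0.0
```

Request:
apply_moves(plan=[0,0,-20,0,0,0,-40,0,0,0,-45,0,0,0,-40,0,0,0,0,0])

```text
clock: 20.95
tcp_pos: [0.5469, -0.4098, 0.3534]
orientation: [0.981, -0.192, -0.005, -0.013]
ft_force: [-0.1, -0.1, -0.1]
finger_gap: 0.0848
gripper_force: 0.0
```

```bash
python3 mv.py .5015 -.172 .17 -3.8 6; python3 - <<'E'
from h import *
# tote check in the free top view
im=get_image('top'); cv2.imwrite('pics/top4.png',cv2.cvtColor(im,cv2.COLOR_RGB2BGR))
cr=cv2.resize(im[165:295,300:485],None,fx=4,fy=4,interpolation=cv2.INTER_CUBIC); cv2.imwrite('pics/c4.png',cv2.cvtColor(cr,cv2.COLOR_RGB2BGR))
E
```

```text
clock 20.95 grasp [ 0.5463 -0.4054  0.1985] az -22.12583634246145 tilt [-0.0043  0.0283] d [-0.0448  0.2334 -0.0285] twist -18.325836342461457 F [-0.1108 -0.0868 -0.0826] gap 0.08482431148782442 0.0
[-21.5, -33.1, 5.9, -3.05]
[-19.7, -34.2, 5.9, -3.05]
[-17.8, -35.2, 5.9, -3.05]
[-15.9, -36.1, 5.9, -3.05]
[-14.0, -36.9, 5.9, -3.05]
[-12.0, -37.6, 5.9, -3.05]
```

View pics/c4.png

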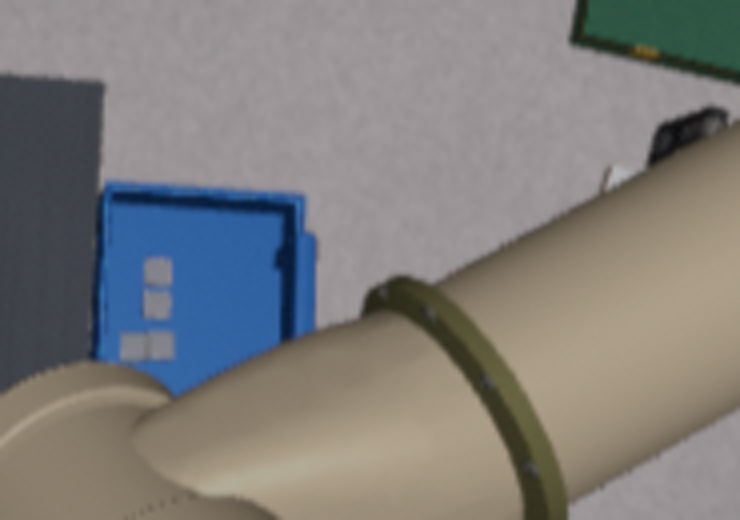

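All four coupons are in the tote: crop (157,270), (157,303), (132,345) and (160,345). The scraper is standing, with its shoe at (615,180). Next is the tote grip.

Request:
apply_moves(plan=[-21.5,-33,5,-3,-19.5,-34,5,-3,-18,-35,6,-3,-16,-36,6,-3,-14,-37,6,-3])

```text
clock: 21.5
tcp_pos: [0.5093, -0.2122, 0.3238]
orientation: [0.998, -0.061, -0.007, -0.018]
ft_force: [0.3, 0.9, -0.7]
finger_gap: 0.0853
gripper_force: 0.0
```

Request:
apply_moves(plan=[-12,-37.5,6,-3.3,0,0,0,0,0,0,0,0,0,0,0,0,0,0,0,0])

```text
clock: 22.0
tcp_pos: [0.5024, -0.1765, 0.3201]
orientation: [0.999, -0.035, -0.006, -0.017]
ft_force: [-0.4, -0.1, 0.2]
finger_gap: 0.0854
gripper_force: 0.0
```

```bash
python3 mv.py .5015 -.172 .088 -3.8 4; python3 st.py; python3 - <<'E'
from h import *
# grip bar in scene view: blue pixels, top of bar left/right ends at z=.1
im=get_image('scene');_,H=hsv('scene',im);h,s,v=[H[...,i].astype(int) for i in range(3)]
for e in [(.5015+.047*np.cos(np.radians(-3.8)),-.172+.047*np.sin(np.radians(-3.8)),.1),(.5015-.047,-.172+.003,.1)]: print('proj bar end',proj('scene',e))
m=(h>100)&(h<125)&(s>120); m[:,:180]=0; m[:,220:]=0
ys,xs=np.nonzero(m); 
for r in range(ys.min(),ys.min()+45,4): print(r,xs[ys==r].min() if (ys==r).any() else None)
E
```

```text
clock 22.0 grasp [ 0.5007 -0.1711  0.1652] az -3.9496051821129456 tilt [-0.011  0.035] d [ 0.0008 -0.0009 -0.0772] twist -0.1496051821129356 F [-0.3759 -0.1017  0.1822] gap 0.0854219898494709 0.0
[0.5, 0.9, 19.3, -0.04]
[0.5, 0.9, 19.3, -0.04]
[0.5, 0.9, 19.3, -0.04]
[0.5, 0.9, 19.3, -0.04]
22.0 [-0.6982  0.6202  1.3826  1.7726 -0.6503  1.3312 -0.7972] [ 0.5024 -0.1765  0.3201] r 0.5324841597706169 z [-0.011   0.035  -0.9993] az x -3.9496051821129456 az pos -19.36147549325315
proj bar end [[198.4433 207.1923]]
proj bar end [[200.1953 189.5572]]
2 182
6 180
10 None
14 None
18 None
22 None
26 None
30 None
34 184
38 None
42 None
46 None
```

Request:
apply_moves(plan=[0.5,1,20,0,0.5,1,20,0,0.5,1,20,0,0.5,0.5,17,0,0,0,0,0])

```text
clock: 22.55
tcp_pos: [0.5029, -0.1762, 0.2407]
orientation: [0.999, -0.034, -0.008, -0.018]
ft_force: [-1.0, -0.4, 0.7]
finger_gap: 0.085
gripper_force: 0.0
```

Request:
apply_moves(plan=[0,0,0,0,0,0,0,0,0,0,0,0,0,0,0,0,0,0,0,0], gripper=2)

```text
clock: 23.05
tcp_pos: [0.5038, -0.1762, 0.2433]
orientation: [0.999, -0.033, -0.006, -0.017]
ft_force: [-1.9, -8.4, 3.1]
finger_gap: 0.0132
gripper_force: 58.1
```

```bash
python3 mv.py .5015 -.172 .088 -3.8 1
```

```text
clock 23.05 grasp [ 0.5022 -0.1709  0.0884] az -3.780300477498546 tilt [-0.0103  0.0344] d [-0.0007 -0.0011 -0.0004] twist 0.01969952250144047 F [-1.8528 -8.369   3.0655] gap 0.013246557641046323 58.12799692153931
[-0.7, 1.2, 0.4, 0.02]
```

Request:
apply_moves(plan=[0,1,-5,0,0,2,-10,0,0,3,-15,0,0,3,-20,0,0,3,-25,0])

```text
clock: 23.55
tcp_pos: [0.5034, -0.1907, 0.3185]
orientation: [0.999, -0.033, -0.007, -0.018]
ft_force: [0.4, 0.2, -1.9]
finger_gap: 0.0131
gripper_force: 58.8
```

Request:
apply_moves(plan=[0,8,-30,0,0,10,-30,0,0,10,-30,0,0,10,-20,0,0,0,0,0])

```text
clock: 24.05
tcp_pos: [0.5015, -0.2348, 0.4295]
orientation: [0.999, -0.035, -0.004, -0.016]
ft_force: [-0.5, 0.4, -3.0]
finger_gap: 0.0134
gripper_force: 58.8
```

```bash
python3 mv.py .63 -.37 .28 35 10; python3 st.py
```

```text
clock 24.05 grasp [ 0.5005 -0.2297  0.2746] az -3.965953686001399 tilt [-0.0067  0.033 ] d [ 0.1295 -0.1403  0.0054] twist -38.9659536860014 F [-0.5137  0.3893 -3.0104] gap 0.013352730176229927 58.837589621543884
[13.9, 13.1, -1.1, -3.9]
[13.0, 14.0, -1.1, -3.9]
[12.0, 14.8, -1.1, -3.9]
[10.9, 15.6, -1.1, -3.9]
[9.9, 16.3, -1.1, -3.9]
[8.7, 17.0, -1.1, -3.9]
[7.6, 17.5, -1.1, -3.9]
[6.4, 18.0, -1.1, -3.9]
[5.1, 18.4, -1.1, -3.9]
[3.9, 18.7, -1.1, -3.9]
24.05 [-0.5773  0.5578  1.4249  1.557  -0.5689  1.535  -0.7772] [ 0.5015 -0.2348  0.4295] r 0.5537971468461538 z [-0.0067  0.033  -0.9994] az x -3.965953686001399 az pos -25.090887006860346
```

Lifted (wrist shows about 2.5–3 N of weight). I'll move outward and yaw the tote.

Request:
apply_moves(plan=[14,13,-1,-3.9,13,14,-1,-3.9,12,15,-1,-3.9,11,15.5,-1,-3.9,10,16.5,-1,-3.9])

```text
clock: 24.55
tcp_pos: [0.5684, -0.3021, 0.4264]
orientation: [0.99, 0.138, -0.004, -0.019]
ft_force: [0.8, 0.5, -2.0]
finger_gap: 0.013
gripper_force: 58.9
```

Request:
apply_moves(plan=[8.5,17,-1,-3.9,7.5,17.5,-1,-3.9,6.5,18,-1,-3.9,5,18.5,-1,-3.9,4,18.5,-1,-3.9])

```text
clock: 25.05
tcp_pos: [0.6335, -0.3721, 0.4279]
orientation: [0.953, 0.304, -0.0, -0.02]
ft_force: [0.9, 0.6, -1.9]
finger_gap: 0.0127
gripper_force: 58.9
```

```bash
python3 mv.py .746 -.43 .28 35 4; python3 st.py
```

```text
clock 25.05 grasp [ 0.6315 -0.3664  0.273 ] az 35.36244493374088 tilt [-0.0129  0.0371] d [ 0.1145 -0.0636  0.007 ] twist 0.36244493374087483 F [ 0.8955  0.5686 -1.9331] gap 0.01274036739308042 58.854233622550964
[14.2, 29.5, -2.7, 0.09]
[14.2, 29.4, -2.7, 0.09]
[14.3, 29.4, -2.7, 0.09]
[14.3, 29.4, -2.7, 0.09]
25.05 [ 0.0569  0.8157  1.0124  0.944  -0.685   1.6963 -0.1372] [ 0.6335 -0.3721  0.4279] r 0.7346916617213326 z [-0.0129  0.0371 -0.9992] az x 35.36244493374088 az pos -30.43348317844183
```

Request:
apply_moves(plan=[20,45,-4,0,20,45,-4,0,20,45,-4,0,20,45,-4,0,20,45,-4,0])

```text
clock: 25.55
tcp_pos: [0.7277, -0.4362, 0.4306]
orientation: [0.956, 0.291, 0.028, 0.008]
ft_force: [24.5, 2.4, 14.2]
finger_gap: 0.0131
gripper_force: 59.3
```

```bash
python3 st.py
```

```text
25.55 [ 0.4244  1.1485  1.3035  0.1816 -1.266   1.8916 -0.3804] [ 0.7277 -0.4362  0.4306] r 0.8484354674797385 z [ 0.0574  0.0002 -0.9983] az x 33.85206336562495 az pos -30.935434693293324
```

Request:
apply_moves(plan=[20,45,-4,0,20,45,-4,0,20,45,-4,0,20,45,-4,0,20,45,-4,0])

```text
clock: 26.05
tcp_pos: [0.763, -0.4625, 0.405]
orientation: [0.951, 0.288, 0.084, 0.072]
ft_force: [-0.1, 0.2, -1.8]
finger_gap: 0.0129
gripper_force: 59.1
```

```bash
python3 st.py
```

```text
26.05 [ 0.4293  1.193   1.4029  0.1837 -1.3811  1.6939 -0.3721] [ 0.763  -0.4625  0.405 ] r 0.8922266279668536 z [ 0.202  -0.0885 -0.9754] az x 34.32507913256698 az pos -31.22525783996233
```

```bash
python3 - <<'E'
from h import *
o=observe();M=R.from_quat(o['orientation']);d=np.array([.857,-.515,.15])*45
for k in range(3):
    print((M*R.from_euler('Z',np.radians(2.6*2*k))).inv().apply(d).round(1))
E
```

```text
[19.5 41.   3.3]
[23.1 39.1  3.3]
[26.5 36.8  3.3]
```

Request:
apply_moves(plan=[19.5,41,3,2.6,21,40,2,2.6,23,39,2,2.6,25,38,1,2.6,26,37,1,2.6])

```text
clock: 26.55
tcp_pos: [0.7946, -0.4805, 0.393]
orientation: [0.966, 0.174, 0.151, 0.114]
ft_force: [1.4, -0.3, -2.4]
finger_gap: 0.0129
gripper_force: 59.1
```

```bash
python3 st.py
```

```text
26.55 [ 0.4291  1.2178  1.4056  0.1836 -1.3993  1.51   -0.6013] [ 0.7946 -0.4805  0.393 ] r 0.9286017671323782 z [ 0.3326 -0.1681 -0.928 ] az x 22.582898246432016 az pos -31.159848273130482
```

Request:
apply_moves(plan=[26,37,6,0.5,26,37,6,0.5,26,37,6,0,0,0,0,0,0,0,0,0])

```text
clock: 27.05
tcp_pos: [0.8072, -0.4977, 0.3905]
orientation: [0.958, 0.164, 0.187, 0.144]
ft_force: [0.3, 0.2, -2.1]
finger_gap: 0.0131
gripper_force: 59.1
```

```bash
python3 st.py; python3 - <<'E'
from h import *
o=observe();m=R.from_quat(o['orientation']).as_matrix()
Mt=np.c_[m[:,0],-m[:,1],-m[:,2]]; g=Mt.T@[0,0,-1]; print('downhill in tote',g,np.degrees(np.arcsin(g)))
gr=o['tcp_pos']+.155*m[:,2]
for c in [(-80,65,0),(80,65,0),(-80,-65,0),(80,-65,0)]:
    print(c,gr+Mt@(np.array(c)/1000-[0,-.058,.088]))
im=get_image('scene');b=im[120:330,60:340];a=get_image('top')[140:330,380:560]
ra=cv2.resize(a,(398,420),interpolation=cv2.INTER_CUBIC); p=proj('scene',gr)[0];print(p,proj('top',gr))
x0=int(np.clip(p[0]-60,0,430));y0=int(np.clip(p[1]-60,0,280));b=cv2.resize(im[y0:y0+140,x0:x0+130],(390,420),interpolation=cv2.INTER_CUBIC)
cv2.imwrite('pics/j5.png',cv2.cvtColor(np.hstack([ra,b]),cv2.COLOR_RGB2BGR))
E
```

```text
27.05 [ 0.4389  1.2293  1.4046  0.1834 -1.4106  1.4037 -0.6074] [ 0.8072 -0.4977  0.3905] r 0.9482782193711721 z [ 0.4063 -0.2144 -0.8882] az x 22.819145230260666 az pos -31.65486435302563
downhill in tote [-0.3117  0.3375 -0.8882] [-18.1606  19.7228 -62.6528]
(-80, 65, 0) [ 0.8038 -0.468   0.1082]
(80, 65, 0) [ 0.944  -0.409   0.1581]
(-80, -65, 0) [ 0.8377 -0.5856  0.1521]
(80, -65, 0) [ 0.9778 -0.5266  0.202 ]
[ 42.5637 252.4491] [[535.2104  77.1193]]
```

View pics/j5.png

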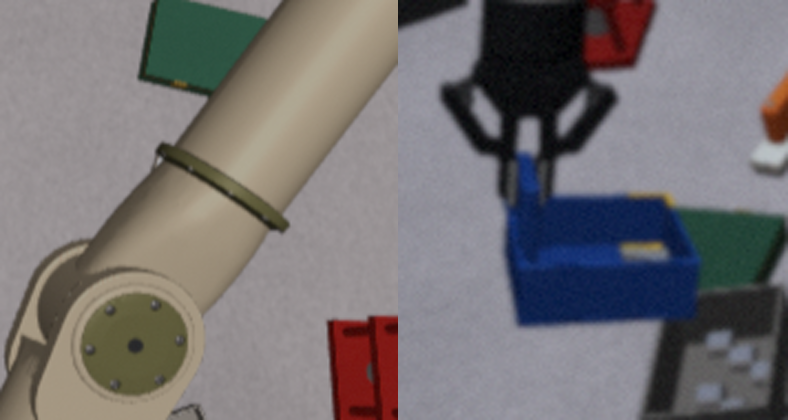

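Tilt is about 27°, and the downhill direction is balanced toward the yellow corner. Grey pieces show at it, near (640,250). I'll check how tight the cluster is.

```bash
python3 - <<'E'
from h import *
o=observe();m=R.from_quat(o['orientation']).as_matrix()
Mt=np.c_[m[:,0],-m[:,1],-m[:,2]];gr=o['tcp_pos']+.155*m[:,2]; org=gr-Mt@[0,-.058,.088]
im=get_image('scene');_,H=hsv('scene',im);h,s,v=[H[...,i].astype(int) for i in range(3)]
c=camera_info('scene');K=c['mtx'];E=c['extrinsics']
poly=lambda z:proj('scene',[org+Mt@np.array(a) for a in [(-.076,.061,z),(.076,.061,z),(.076,-.061,z),(-.076,-.061,z)]])
fl=poly(.004);print('floor px',fl.round(1).tolist())
w=np.zeros(h.shape,np.uint8);cv2.fillPoly(w,[fl.round().astype(int)],1)
print('clock',o['clock'],'yellow',((h>18)&(h<38)&(s>110)&(w>0)).sum())
for a,ct,mm,b in comps((s<90)&(w>0),6):
    ys,xs=np.nonzero(mm);L=[]
    for u,vv in zip(xs,ys):
        d=E[:3,:3]@[(u-K[0,2])/K[0,0],-(vv-K[1,2])/K[1,1],-1];n=Mt[:,2];p0=org+Mt@[0,0,.011]
        L.append(Mt.T@(E[:3,3]+d*(n@(p0-E[:3,3]))/(n@d)-org)*1000)
    L=np.array(L);print(a,ct,b,L.min(0).round(),L.max(0).round())
x0=0;y0=215;cr=cv2.resize(im[y0:y0+75,x0:x0+100],(800,600),interpolation=cv2.INTER_CUBIC);cv2.imwrite('pics/f.png',cv2.cvtColor(cr,cv2.COLOR_RGB2BGR))
E
```

```text
floor px [[87.5, 271.8], [97.2, 294.8], [41.8, 297.9], [37.2, 273.5]]
clock 27.15 yellow 3
86 [ 81.093  275.0233] [ 74 272  16   7] [-60.  21.  11.] [-17.  59.  11.]
```

View pics/f.png

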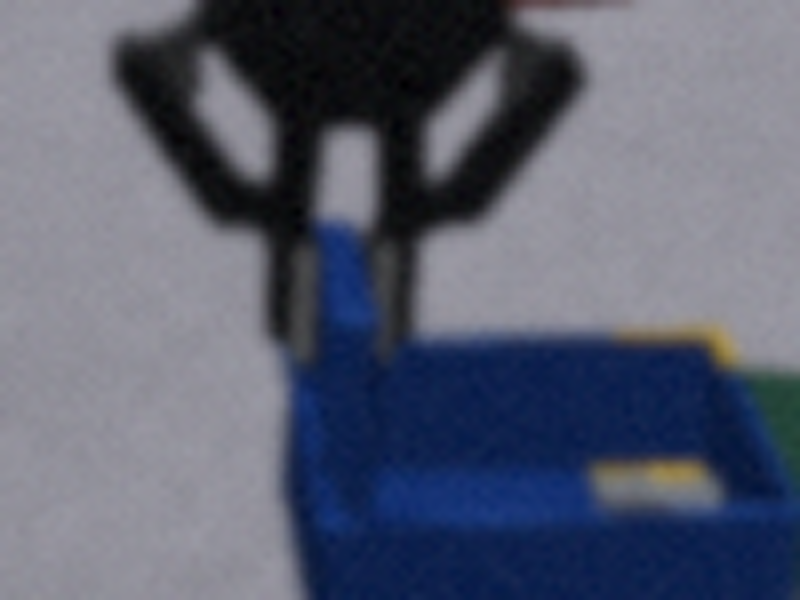

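The pieces sit as a roughly 2x2 cluster at the yellow patch, crop (590–720, 470–510), maybe a few mm off the -x wall. I'll favour the x slope for a moment by twisting, then return.

Request:
apply_moves(plan=[0,0,0,5,0,0,0,5,0,0,0,5,0,0,0,5,0,0,0,0])

```text
clock: 27.7
tcp_pos: [0.8071, -0.4977, 0.3919]
orientation: [0.971, -0.005, 0.211, 0.11]
ft_force: [-0.3, -0.3, -2.0]
finger_gap: 0.013
gripper_force: 59.1
```

Request:
apply_moves(plan=[0,0,0,0,0,0,0,0,0,0,0,0,0,0,0,0,0,0,0,0])

```text
clock: 28.2
tcp_pos: [0.8071, -0.498, 0.3917]
orientation: [0.971, -0.004, 0.211, 0.11]
ft_force: [-0.3, -0.6, -2.3]
finger_gap: 0.0134
gripper_force: 59.1
```

```bash
cat > ck.py <<'E'
from h import *
o=observe();m=R.from_quat(o['orientation']).as_matrix()
Mt=np.c_[m[:,0],-m[:,1],-m[:,2]];gr=o['tcp_pos']+.155*m[:,2]; org=gr-Mt@[0,-.058,.088]
im=get_image('scene');_,H=hsv('scene',im);h,s,v=[H[...,i].astype(int) for i in range(3)]
c=camera_info('scene');K=c['mtx'];E=c['extrinsics']
def back(u,vv,z):
    d=E[:3,:3]@[(u-K[0,2])/K[0,0],-(vv-K[1,2])/K[1,1],-1];n=Mt[:,2];p0=org+Mt@[0,0,z]
    return Mt.T@(E[:3,3]+d*(n@(p0-E[:3,3]))/(n@d)-org)*1000
print('clock',o['clock'],'tcp',o['tcp_pos'],'down',Mt.T@[0,0,-1],'low z',(org+Mt@[-.08,.065,0])[2],'F',o['ft_force'])
w=np.zeros(h.shape,np.uint8);cv2.fillPoly(w,[proj('scene',[org+Mt@np.array(a) for a in [(-.085,.064,.012),(.08,.064,.012),(.08,-.064,.012),(-.085,-.064,.012)]]).round().astype(int)],1)
for n,mk in (('grey',(s<90)&(v>80)),('yellow',(h>15)&(h<38)&(s>=90)&(v>80))):
    for a,ct,mm,b in comps(mk&(w>0),3):
        L=np.array([back(x,y,.011 if n=='grey' else .004) for y,x in np.argwhere(mm)]);print(n,a,ct,b,L.min(0).round(),L.max(0).round())
# grey/blue/yellow map per row around the corner
for r in range(266,290):
    print(r,''.join('G' if s[r,x]<90 and v[r,x]>80 else 'Y' if 15<h[r,x]<38 and v[r,x]>60 else 'b' if v[r,x]<90 else 'B' for x in range(35,105)))
E
python3 ck.py
```

```text
clock 28.2 tcp [ 0.8071 -0.498   0.3917] down [-0.41    0.2118 -0.8871] low z 0.11725152640084596 F [-0.2522 -0.6257 -2.3384]
grey 49 [ 84.5102 279.1429] [ 80 276  10   8] [-65.  26.  11.] [-16.  45.  11.]
yellow 10 [ 83.3 281.2] [ 82 280   4   3] [-53.  28.   4.] [-40.  37.   4.]
266 bbbbbbbbbbbbbbbbbbbbbbbbbbbbbbbbBbbbbbbbBbbbbbbbbbbbbbbbbbbbbGYYYbbbbb
267 bbbbbbbbbbbbbbbbbbbbbbbbbbbbbbbbbbbbbbbbbbbbbbbbbbbbbbbbbbbBBbYYYbbbbb
268 bbbbbbbbbbbbbbbbbbbbbbbbbbbbbbbbbbbBbbbBbbbbbbbbbbbbbBbbbbBBBbbbbbbbbb
269 bbbbbbbbbbbbbbbbbbbbbbbbbbbbbbbbbbbbbbbbbbbbbbbbbbbbbbbbbBBBBbbbbbbbbb
270 bbbbbbbbbbbbbbbbbbbbbbbbbbbbbbbbBbbbbbbbbbbbbbbbbbbbbbbbbbBBbbbbbbbbbb
271 bbbbbbbbbbbbbbbbbbbbbbbbbbbbbbbbbbbbbbbbBbbbbbbbbbbbbbbbBBBbbbbbbbbbbb
272 bbbbbbbbbbbbbbbbbbbbbbbbbbbbbbbbbbbbbBbbbbbbBbbBbbbbbbbbbBBbbbbbbbbbbb
273 bbbbbbbbbbbbbbbbbbbBbbbbbbbbbbbbbbbbbbbbbbbbbbbbbbBbbbbbBBBbbbbbbbbbbb
274 bbbbbbbbbbbbbbBBBBBBBBbbBbbBbbbbbbbbbbbbbbbbbbbbbbBbbbbBBBbbbbbbbbbbbb
275 bbbbbbbbbbbbBBBBBBBBBBBBBBBBBBBBbbBBBBbBbbBbbbbbBBBBBBBBBbbbbbbbbbbbbb
276 bbbbbbbbbbbBBBBBBBBBBBBBBBBBBBBBBBBBBBBBBBbbbBBBGGGGGGBBbbbbbbbb
[... 281 characters left out ...]
BGYYGGGGBBbbbbbbbbbbbbbbb
281 BBBBBBBBBBBBBBBBBBBBBBBBBBBBBBBBBBBBBBBBBBBBBGGYYYYGGBbbbbbbbbbbbbbbbb
282 BBBBBBbbbBBBBBBBBBBBBBBBBBBBBBBBBBBBBBBBBBBBBGGYYYYGGbbbbbbbbbbbbbbbbb
283 bbbBbbbbbbBBBBBBBBBBBBBBBBBBBBBBBBBBBBBBBBBBBBGGGGGGBbbbbbbbbbbbbbbbbb
284 bbbbbbbbbbbbbbbbbbBbbBBBBBBBBBBBBBBBBBBBBBBBBBBBBBBBbbbbbbbbbbbbbbbbbb
285 bbbbbbbbbbbbbbbbbbbbbbbbbbbBbbbbBBBBBBBBbBBBBBBBBBBbbbbbbbbbbbbbbbbbbb
286 bbbbbbbbbbbbbbbbbbbbbbbbbbbbbbbbbBbbbBbbbbbBBBBBBBBbbbbbbbbbbbbbbbbbbb
287 bbbbbbbbbbbbbbbbbbbbbbbbbbbbbbbbbbbbbbbbbbbbbbbBBbbbbbbbbbbbbbbbbbbbbb
288 bbbbbbbbbbbbbbbbbbbbbbbbbbbbbbbbbbBbbbbbbbbbbbbbbbbbbbbbbbbbbbbbbbbbbb
289 bbbbbbbbbbbbbbbbbbbbbbbbbbbbbbbbBbbbbbbbbbbbbbbbbbbbbbbbbbbbbGbbbbbbbb
```

Request:
apply_moves(plan=[0,0,0,-5,0,0,0,-5,0,0,0,-5,0,0,0,-5,0,0,0,0])

```text
clock: 28.75
tcp_pos: [0.8071, -0.498, 0.3917]
orientation: [0.957, 0.165, 0.188, 0.145]
ft_force: [0.1, 0.1, -3.3]
finger_gap: 0.0129
gripper_force: 59.1
```

```bash
python3 ck.py | cut -c1-110
```

```text
clock 28.75 tcp [ 0.8071 -0.498   0.3917] down [-0.3126  0.3396 -0.8871] low z 0.10936270002013662 F [ 0.1482 
grey 3 [ 35. 270.] [ 35 269   1   3] [-89. -65.  11.] [-75. -65.  11.]
grey 93 [ 80.828  274.4409] [ 73 271  17   8] [-66.  21.  11.] [-16.  59.  11.]
yellow 12 [ 77.5 276.5] [ 75 276   6   2] [-49.  26.   4.] [-41.  39.   4.]
266 GBBBBbbbbbbbbbbbbbbbbbbbbbbbbbbbbbbbbbbbbbbbbbbbbbbbbbbbbbBbbbbbbbbbbb
267 GBBBBbbbbbbbbbbbbbbbbbbbbbbbbbbbbbbbbbbbbbbbbbbbbbbbbbbbbbBBbbbbbbbbbb
268 GBBBBbbbbbbbbbbbbbbbbbbbbbbbbbbbbbbbbbbbbbbbbbbbbbbbbbbbbbbBbbbbbbbbbb
269 GbBBBbbbbbbbbbbbbbbbbbbbbbbbbbbbbbbbbbbbbbbbbbbbbbbbbbbbbbbBBbbbbbbbbb
270 GbbBBbbbbbbbbbbbbbbbbbbbbbbbbbbbbbbbbbbbbBbbbbbbbbbbbbbbbbbbBbbbbbbbbb
271 GbbBBbbbbbbbbbbbbbbbbbbbbbbbbbbbbbbbbbbBGGGGGGBbbbbbbbbbbbbbBBbbbbbbbb
272 GbbBBbbbbbbbbbbbbbbbbbbbbbbbbbbbbbbbbbBGGGGGGGGGGGGbbbbbbbbbbBbbbbbbbb
273 GbbBbbbbbbbbbbbBbBBBBBBbBBbBbBBBbBbbBBGGGGGGGGGGGGGGGbbbbbbbbBbbbbbbbb
274 GbbbBBbbbbbbBBBBBBBBBBBBBBBBBBBBBBBBBBGGGGGGGGGGGGGGGGbbbbbbbbBbbbbbbb
275 GbbbBBBbbbbBBBBBBBBBBBBBBBBBBBBBBBBBBBBGGGGGGGGGGGGGGGGbbbbbbbBbbbbbbb
276 GbbbBBBb
[... 337 characters left out ...]
bbBBBbBBbBbbbbbbbbbbbbbbb
281 GGbbbbbbbbbbbbbbBBbBBbBbbbbbbbbbbbbbbbbbbbbbbbbbbbbbbbbbbbbbbbbbbbbbbb
282 GGbbbbbbbbbbbbbbbbbbbbbbbbbbbbbbbbbbbbbbbbbbbbbbbbbbbbbbbbbbbbbbbbbbbb
283 GGbbbbbbbbbbbbbbbbbbbbbbbbbbbbbbbbbbbbbbbbbbbbbbbbbbbbbbbbbbbbbbbbbbbb
284 GGbbbbbbbbbbbbbbbbbbbbbbbbbbbbbbbbbbbbbbbbbbbbbbbbbbbbbbbbbbbbbbbbbbbb
285 GGbbbbbbbbbbbbbbbbbbbbbbbbbbbbbbbbbbbbbbbbbbbbbbbbbbbbbbbbbbbbbbbbbbbb
286 GGGbbbbbbbbbbbbbbbbbbbbbbbbbbbbbbbbbbbbbbbbbbbbbbbbbbbbbbbbbbbbbbbbbbb
287 GGGbbbbbbbbbbbbbbbbbbbbbbbbbbbbbbbbbbbbbbbbbbbbbbbbbbbbbbbbbbbbbbbbbbb
288 GGGbbbbbbbbbbbbbbbbbbbbbbbbbbbbbbbbbbbbbbbbbbbbbbbbbbbbbbbbbbbbbbbbbbb
289 GGGbbbbbbbbbbbbbbbbbbbbbbbbbbbbbbbbbbbbbbbbbbbbbbbbbbbbbbbbbbbbbbbbbbb
```

```bash
python3 - <<'E'
from h import *
o=observe();m=R.from_quat(o['orientation']).as_matrix()
Mt=np.c_[m[:,0],-m[:,1],-m[:,2]];gr=o['tcp_pos']+.155*m[:,2]; org=gr-Mt@[0,-.058,.088]
print('floor corners px',proj('top',[org+Mt@np.array(a) for a in [(-.076,.061,.004),(.076,.061,.004),(.076,-.061,.004),(-.076,-.061,.004)]]).round(1).tolist())
print('rim -x+y etc',proj('top',[org+Mt@np.array(a) for a in [(-.08,.065,.05),(.08,.065,.05),(-.08,-.065,.05)]]).round(1).tolist())
for c in [(-67,52),(-67,34),(-49,52),(-31,52),(-49,34)]: print(c,proj('top',org+Mt@np.array([c[0]/1e3,c[1]/1e3,.011])).round(1))
im=get_image('top');_,H=hsv('top',im);h,s,v=[H[...,i].astype(int) for i in range(3)]
for r in range(30,125,2):
    print(r,''.join('Y' if 15<h[r,x]<38 and s[r,x]>90 and v[r,x]>70 else 'B' if 100<h[r,x]<128 and s[r,x]>110 else 'k' if v[r,x]<70 else 't' if s[r,x]>25 and h[r,x]<35 else 'G' for x in range(470,560)))
E
```

```text
floor corners px [[486.1, 124.6], [467.6, 68.9], [517.1, 49.4], [535.5, 106.9]]
rim -x+y etc [[488.9, 127.3], [468.7, 66.5], [543.7, 107.9]]
(-67, 52) [[489.2 120.1]]
(-67, 34) [[496.3 117.5]]
(-49, 52) [[487.  113.5]]
(-31, 52) [[484.8 106.9]]
(-49, 34) [[494.2 110.9]]
30 kkkkkkkkkkkkkkkkkkkkkkkkkkkkkkkkkkkkkkkkkkkkkkkkkkkkkkkkkkkkkkkkkkkkkkkkkkkkkkkkkkkkkkkkkk
32 kkkkkkkkkkkkkkkkkkkkkkkkkkkkkkkkkkkkkkkkkkkkkkkkkkkkkkkkkkkkkkkkkkkkkkkkkkkkkkkkkkkkkkkkkk
34 kkkkkkkkkkkkkkkkkkkkkkkkkkkkkkkkkkkkkkkkkkkkkkkkkkkkkkkkkkkkkkkkkkkkkkkkkkkkkkkkkkkkkkkkkk
36 kkkkkkkkkkkkkkkkkkkkkkkkkkkkkkkkkkkkkkkkkkkkkkkkkkkkkkkkkkkkkkkkkkkkkkkkkkkkkkkkkkkkkkkkkk
38 kkkkkkkkkkkkkkkkkkkkkkkkkkkkkkkkkkkkkkkkkkkkkkkkkkkkkkkkkkkkkkkkkkkkkkkkkkkkkkkkkkkkkkkkkk
40 kkkkkkkkkkkkkkkkkkkkkkkkkkkkkkkkkkkkkkkkkkkkkkkkkkkkkkkkkkkkkkkkkkkkkkkkkkkkkkkkkkkkkkkkkk
42 kkkkkkkkkkkkkkkkkkkkkkkkkkkkkkkkkkkkkkkkkkkkkkkkkkkkkkkkkkkkkkkkkkkkkkkkkkkkkkkkkkkkkkkkkk
44 kkkkkkkkkkkkkkkkkkkkkkkkkkkkkkkkkkkkkkkkkkkkkkkkBBBBBBBkkkkkkkkkkkkkkkkkkkkkkkkkkkkkkkkkkk
46 kkkkkkkkkkkkkkkkkkkkkkkkkkkkkkkkkkkkkkkkkkkBBBBBBBBBBBBBkkkkkkkkkkkkkkkkkk
[... 2995 characters left out ...]
BBBBBkktttttttttttttttttttttttttttt
112 kkkkkkGGGGkkkBBGGGGGYYYYYYGBBBBBBBBBBBBBBBBBBBBBBBBBBBBBBBBktttttttttttttttttttttttttttttt
114 kkkkkkGGGGGtYYGYtGGGtGGGGGGGGBBBBBBBBBBBBBBBBBBBBBBBBBBBBGkttttttttttttttttttttttttttttttt
116 kkkkkkGGGGGtYYYYYYYYYGGGGGGGGBBBBBBBBBBBBBBBBBBBBBGGGGGGtttttttttttttttttttttttttttttttttt
118 kkkkkktGGGGGtYYYYYYYYGGGGGGGGBBBBBBBBBBBBBBBGGGGGGGGGGGttttttttttttttttttttttttttttttttttt
120 kkkkkkkGGGGGGkYYYYYYYttttttGGGGGBBBBBBBGGGGGGGGGGGGGGttttttttttttttttttttttttttttttttttttt
122 kkkkkkkGGGGGGGYYYYYYYYGGGGYYYYYYGGGGGGGGGGGGGGGGGGGGtttttttttttttttttttttttttttttttttttttt
124 GGGGGtGGGGGGGGkYYYYYYYYYYYtGGGGGGGGGGGGGGGGGGGGGGGtttttttttttttttttttttttttttttttttttttttt
```

The top camera sees into the tote: one coupon on the -x wall, and a line of the others along the +y wall that looks slightly jammed and stretched. I'll agitate with twists both ways.

Request:
apply_moves(plan=[0,0,0,-8,0,0,0,-8,0,0,0,-8,0,0,0,0,0,0,0,8])

```text
clock: 29.35
tcp_pos: [0.807, -0.4981, 0.3917]
orientation: [0.926, 0.293, 0.167, 0.169]
ft_force: [0.2, 0.6, -2.5]
finger_gap: 0.013
gripper_force: 59.1
```

Request:
apply_moves(plan=[0,0,0,8,0,0,0,8,0,0,0,8,0,0,0,8,0,0,0,8])

```text
clock: 29.85
tcp_pos: [0.8071, -0.498, 0.3917]
orientation: [0.97, -0.044, 0.215, 0.101]
ft_force: [-0.0, -0.1, -1.9]
finger_gap: 0.0134
gripper_force: 59.1
```

Request:
apply_moves(plan=[0,0,0,0,0,0,0,-8,0,0,0,-8,0,0,0,-6,0,0,0,0])

```text
clock: 30.35
tcp_pos: [0.807, -0.4981, 0.3917]
orientation: [0.96, 0.149, 0.191, 0.142]
ft_force: [-0.2, 0.6, -2.8]
finger_gap: 0.0131
gripper_force: 59.1
```

```bash
cat > tp.py <<'E'
from h import *
o=observe();m=R.from_quat(o['orientation']).as_matrix()
Mt=np.c_[m[:,0],-m[:,1],-m[:,2]];gr=o['tcp_pos']+.155*m[:,2]; org=gr-Mt@[0,-.058,.088]
print('clock',o['clock'],o['tcp_pos'],'down',Mt.T@[0,0,-1],'low z',(org+Mt@[-.08,.065,0])[2],'F',o['ft_force'])
im=get_image('top');_,H=hsv('top',im)
# rectify the tote floor (z of coupon tops) : 2 px per 3 mm, x up = +x, left = +y
xs=np.arange(30,-85,-4);ys=np.arange(70,-20,-2)
G=np.array([[org+Mt@np.array([x/1e3,y/1e3,.011]) for y in ys] for x in xs])
uv=proj('top',G.reshape(-1,3)).astype(np.float32).reshape(len(xs),len(ys),2)
W=cv2.remap(im,uv[...,0],uv[...,1],cv2.INTER_LINEAR);h,s,v=[c.astype(int) for c in cv2.split(cv2.cvtColor(W,cv2.COLOR_RGB2HSV))]
for i,x in enumerate(xs): print(f'{x:4d}',''.join('Y' if 15<h[i,j]<38 and s[i,j]>90 and v[i,j]>70 else '.' if 100<h[i,j]<128 and s[i,j]>110 else 'k' if v[i,j]<70 else 'G' for j in range(len(ys))))
print('y',ys[0],ys[-1])
E
python3 tp.py
```

```text
clock 30.35 [ 0.807  -0.4981  0.3917] down [-0.3239  0.3288 -0.8871] low z 0.10977537933938857 F [-0.1879  0.6242 -2.8335]
  30 kk...........................................
  26 kk...........................................
  22 k............................................
  18 k............................................
  14 k............................................
  10 k............................................
   6 k............................................
   2 kk...........................................
  -2 kk...........................................
  -6 kk.......GGG.................................
 -10 GG.....GGGGGG................................
 -14 GG.....GGGGGG................................
 -18 GG.....GGGGGG................................
 -22 GG.....GGGGGG................................
 -26 GG.....GGGGGG................................
 -30 GG.....GGGGGG................................
 -34 GG.....GGGGGG................................
 -38 GGk....GGGGGGGGGGGGG.........................
 -42 GGYkkG.GGGGGGYYYYYYYG........................
 -46 GGYYYGGGGGGGGYYYYYYYG........................
 -50 GGYYYYYYGGGGGYYYYYYYG........................
 -54 GGYYYYYYGGGGGGGGGGYGG........................
 -58 GGYYYYYYGGGGGGGGGGGGGG.......................
 -62 GGYYYYYYYYYYGGGGGGGGGG.......................
 -66 GGYYYYYYYYYYGGGGGGGGGG.......................
 -70 GGYYYYYYYYYYYGGGGGGGG........................
 -74 GGGYYYYYYYYYGGGGGGGGGG.......................
 -78 GGGGYYYYYYYYYYYYYYYYYYG......................
 -82 GGGGGGYYGGYYYYYYYYYYYGG......................
y 70 -18
```

Request:
apply_moves(plan=[0,0,0,-8,0,0,0,-8,0,0,0,-8,0,0,0,-8,0,0,0,-4])

```text
clock: 30.9
tcp_pos: [0.8071, -0.4981, 0.3917]
orientation: [0.867, 0.438, 0.138, 0.194]
ft_force: [-0.3, -0.1, -2.8]
finger_gap: 0.0129
gripper_force: 59.1
```

Request:
apply_moves(plan=[0,0,0,0,0,0,0,0,0,0,0,0,0,0,0,0,0,0,0,0])

```text
clock: 31.4
tcp_pos: [0.8071, -0.498, 0.3917]
orientation: [0.868, 0.437, 0.138, 0.194]
ft_force: [-0.2, -0.1, -1.5]
finger_gap: 0.0132
gripper_force: 59.1
```

```bash
python3 tp.py
```

```text
clock 31.4 [ 0.8071 -0.498   0.3917] down [-0.0703  0.4562 -0.8871] low z 0.11443811085081734 F [-0.1789 -0.1061 -1.5267]
  30 GGG..........................................
  26 GGG..........................................
  22 GGG..........................................
  18 GGG..........................................
  14 GGG..........................................
  10 GGG..........................................
   6 GGG..........................................
   2 GGG..........................................
  -2 GGG..........................................
  -6 GGG...GGGGGGG................................
 -10 GGG...GGGGGGG................................
 -14 GGG...GGGGGGG................................
 -18 GGG...GGGGGGG................................
 -22 GGG..GGGGGGGG................................
 -26 GGG...GGGGGGG................................
 -30 GGG...GGGGGGG................................
 -34 GGG...GGGGGGGGG..............................
 -38 GGG...GGGGGGGYYYYYYYGG.......................
 -42 GGGG..GGGGGGGYYYYYYYYG.......................
 -46 GGGG..GGGGGGGYYYYYYYGG.......................
 -50 GGGGGGGGGGGGGGYYYYYYG........................
 -54 GGYYYYGGGGGGGGGGGGGGGG.......................
 -58 GGYYYYYGGGGGGGGGGGGGGGG........GGGGGGGGGGGGGk
 -62 GGYYYYYYYYYGGGGGGGGGGGGGGGGGGGGGGGGGGGGGGGGGG
 -66 GGGGGGGGGGGGGGGGGGGGGGGGGGGGGGGGGGGGGGGGGGGGG
 -70 GGGGGGGGGGGGGGGGGGGGGGGGGGGGGGGGGGGGGGGGGGGGG
 -74 GGGGGGGGGGGGGGGGGGGGGGGGGGGGGGGGGGGGGGGGGGGGG
 -78 GGGGGGGGGGGGGGGGGGGGGGGGGGGGGGGGGGGGGGGGGGGGG
 -82 GGGGGGGGGGGGGGGGGGGGGGGGGGGGGGGGGGGGGGGGGGGGG
y 70 -18
```

Request:
apply_moves(plan=[0,0,0,8,0,0,0,8,0,0,0,8,0,0,0,8,0,0,0,8])

```text
clock: 31.95
tcp_pos: [0.8071, -0.498, 0.3917]
orientation: [0.965, 0.111, 0.196, 0.134]
ft_force: [-0.3, -1.1, -2.3]
finger_gap: 0.0131
gripper_force: 59.1
```

Request:
apply_moves(plan=[0,0,0,8,0,0,0,8,0,0,0,0,0,0,0,0,0,0,0,0])

```text
clock: 32.45
tcp_pos: [0.807, -0.4981, 0.3917]
orientation: [0.971, -0.02, 0.212, 0.107]
ft_force: [-0.5, -0.9, -2.7]
finger_gap: 0.0136
gripper_force: 59.1
```

```bash
sed -i 's/np.arange(30,-85,-4)/np.arange(96,-92,-4)/' tp.py; python3 tp.py; python3 - <<'E'
from h import *
M=R.from_quat(observe()['orientation']); print(M.inv().apply(np.array([-.857,.515,.1])*40).round(1))
E
```

```text
clock 32.45 [ 0.807  -0.4981  0.3917] down [-0.4166  0.1986 -0.8871] low z 0.11837584136999008 F [-0.5352 -0.8887 -2.6713]
  96 kkkkkkkkkkkkkkkkkkkkkkkkkkkkkkkkkkkkkkkkkkkkk
  92 kkkkkkkkkkkkkkkkkkkkkkkkkkkkkkkkkkkkkkkkkkkkk
  88 kkkkk........................................
  84 kkkk.........................................
  80 kk...........................................
  76 k............................................
  72 k............................................
  68 k............................................
  64 k............................................
  60 k............................................
  56 k............................................
  52 k............................................
  48 k............................................
  44 k............................................
  40 k............................................
  36 k............................................
  32 k............................................
  28 k............................................
  24 k............................................
  20 k..
[... 748 characters left out ...]
........
 -40 kkkkk...GGGGGGGGGGGGG........................
 -44 kkkYYGGGGGGGGYYYYYYYGG.......................
 -48 kkkYYYYYGGGGGYYYYYYYGG.......................
 -52 kkkYYYYYGGGGGYYYYYYYGG.......................
 -56 kkkYYYYYGGGGGGYYYYYYGG.......................
 -60 kkkYYYYYGGGGGGGGGGGGGG.......................
 -64 kkkYYYYYGGGGGGGGGGGGGGG......................
 -68 kkkYYYYYGGGGGGGGGGGGGGG......................
 -72 kkkGYYYYGGGGGGGGGGGGGGG......................
 -76 kkkkYYYYYYYYYYYYYYYYYYGG.....................
 -80 kkkkkGGGGGGGGGGGGGGGGGGG.....................
 -84 kkkkkkkGGGGGGGGGGGGGGGGGGGGGGGGGGGGGGGGGGGGGG
 -88 kkkkkkkkGGGGGGGGGGGGGGGGGGGGGGGGGGGGGGGGGGGGG
y 70 -18
[-29.4 -16.4 -22. ]
```

The jam is gone. The cluster is now a tight L: the corner coupon, (-67,34), (-49,52) and (-31,52) in tote mm. I'll point downhill at the corner and check.

Request:
apply_moves(plan=[0,0,0,-4,0,0,0,-4,0,0,0,-4,0,0,0,0,0,0,0,0])

```text
clock: 33.0
tcp_pos: [0.8071, -0.4981, 0.3917]
orientation: [0.968, 0.08, 0.2, 0.128]
ft_force: [-0.4, 0.1, -2.5]
finger_gap: 0.0132
gripper_force: 59.1
```

Request:
apply_moves(plan=[0,0,0,0,0,0,0,0,0,0,0,0,0,0,0,0,0,0,0,0])

```text
clock: 33.5
tcp_pos: [0.8071, -0.498, 0.3917]
orientation: [0.968, 0.08, 0.2, 0.128]
ft_force: [0.2, 0.9, -2.7]
finger_gap: 0.0131
gripper_force: 59.1
```

```bash
python3 tp.py | grep -v '^ *[0-9]' ; python3 - <<'E'
from h import *
im,H=hsv('scene');h,s,v=[H[...,i].astype(int) for i in range(3)]
a=[c for c in comps((h>5)&(h<20)&(s>150)&(v>90),15) if 90<c[1][0]<300 and 150<c[1][1]<260]
for c in a: print(c[0],c[1],c[3])
print('expect ref',proj('scene',[.639,.061,.067]),'rib',proj('scene',[.5435,-.3985,.055]))
E
```

```text
clock 33.5 [ 0.8071 -0.498   0.3917] down [-0.3672  0.2797 -0.8871] low z 0.1123933302119739 F [ 0.2261  0.92   -2.6777]
  -4 k............................................
  -8 k............................................
 -12 k............................................
 -16 kk...........................................
 -20 k.......GGGGG................................
 -24 k......GGGGGG................................
 -28 kk.....GGGGGG................................
 -32 kk.....GGGGGG................................
 -36 kk.....GGGGGGG...............................
 -40 kkkkkG.GGGGGGGGGGGGGG........................
 -44 kkkGYGGGGGGGGYYYYYYYGG.......................
 -48 kkkYYYYYGGGGGYYYYYYYG........................
 -52 kkkYYYYYGGGGGYYYYYYYG........................
 -56 kkkYYYYYGGGGGGGGGYYGGG.......................
 -60 kGkYYYYYGGGGGGGGGGGGGG.......................
 -64 kGkYYYYYGGGGGGGGGGGGGG.......................
 -68 kkkYYYYYGGGGGGGGGGGGGG.......................
 -72 kkkYYYYYGGGGGGGGGGGGGG.......................
 -76 kkkkYYYYYYYYYYYYYYYYYYG......................
 -80 kGGGGGYYYYYYYYYYYYYYYYGG.....................
 -84 GGGGGGGGGGGGGGGGGGGGGGGGGGGGGGGGGGGGGGGGGGGGG
 -88 GGGGGGGGGGGGGGGGGGGGGGGGGGGGGGGGGGGGGGGGGGGGG
y 70 -18
104 [128.4231 223.6923] [122 215  15  21]
expect ref [[276.7878 226.7948]] rib [[129.0661 223.6884]]
```

The scraper stands where it was, and the coupons are packed in the yellow corner. The tote is steady, so I'm handing in.

```bash
python3 -c "
from rig import *
print(finish_job())"
```

```text
the job is handed in; nothing more can be done
None
```

I handed the job in at about 34 s: the four coupons were wiped into the tote without finger contact, the scraper is standing back where it was, and the tote is held about 11 cm clear of the bench, tilted 27° with the coupons packed in an L at the yellow corner (corner piece hidden behind the rim, so inferred).

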